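# Set the yoghurt maker for the night

### The arm

A 6-joint arm with a two-finger parallel gripper is mounted at the origin on the work surface. World frame = base frame: x ahead of the robot, y to its left, z up, the work surface at z = 0. Lengths are in m, angles in rad, forces in N, time in s.
With the tool pointing down it reaches from about 0.275 to 0.75 m from the base axis. Payload 10.2 kg.
Tool frame: the origin (TCP) lies at the very end of the fingers, on their centre line; the grasp point (between the pads) lies 19 mm behind it; z points along the fingers, y is the direction in which the jaws open and shut (so a half turn about z gives the same grasp; the last joint's range is limited). The gripper opens to 85 mm and grips with 20 to 120 N. Pads are 22 mm wide; open, the fingers measure 114 mm over their backs; the gripper's body (76 mm by 85 mm) begins 54 mm behind the grasp point. The pads swing forward as they close: fully open they stand 13 mm farther back than shut.
Start: joints at [1.125, 0.313, 1.498, -0, 1.331, -0.223], TCP at [0.116, 0.512, 0.198] pointing down, gripper open.
Joint ranges: [-2.94, 2.94], [-0.97, 2.17], [0.19, 2.56], [-1.23, 4.37], [0.02, 3.11], [-2.88, 2.88]. Speed limits (rad/s): [2.39, 2.39, 3.01, 3.14, 3.14, 3.14].

### API

Orientations are given as a 3x3 rotation matrix whose columns are the frame's x, y, z axes.
In Python, from workcell import arm, optics, order gives the robot as it stands.
- The arm moves only by the tool servo_tool, never from a script. Its argument "deltas" is one flat list of numbers, 4 for each row, row after row: the shift along the tool's x, y, z in m, then the turn about the tool's z in degrees. In form: [x, y, z, yaw, x, y, z, yaw, ...]. A call has 1 to 8 rows; each row is the pose to reach, as a shift and turn from the pose commanded when the call began, along the tool's axes at that moment; what a row does not reach only later rows make up. A row lasts 1/12 s, in which the tool goes at most 41.7 mm and 7.16 degrees, less where a joint would pass 70% of its speed; a pose out of reach is approached as far as the arm can. A call with a gripper value outside its range is refused whole. "claw" is the closure, from 0 (fully open) to 1 (shut), set as the call begins (left out, the last holds). The fingers move at their own pace and stop on an object; "newtons" is the grip in N (left out, the last holds). Time passes only in rows, so rows that repeat a pose let the fingers close. It gives the time, the measured TCP pose, the force and the opening at its end, in the units of the state.
- arm.get_state(): the state, without advancing time (a new reading comes with each control period).
- optics.grab_frame(name): name is "scene" or "top"; returns a dict with "color" (384x512x3 uint8, blue, green, red), "fx", "fy", "cx", "cy" (pixels), "k1" (the pictures are not rectified: a ray, as slopes to the right and down, at radius r is drawn at 1 + k1 r^2 times it, then the intrinsics apply), "pose" (4x4, takes a point from camera to world coordinates). Camera axes: x right, y down, z forward; pixel columns grow to the right and rows downward; lengths in m; the calibration is good to about 2 mm. A picture is of the moment at which its call begins. There is no depth.
- order.hand_in(): hands the job in, once; it reports no verdict.
The state is a dict: "time": time; "joint_pos": joint angles; "qvel": joint speeds; "tau": joint torques, N m; "eef_pos": TCP position; "ee_rot": TCP orientation; "force": force on the tool from outside, world axes, zero at the start; "ft_torque": the same for the moment, N m; "grip_width": opening from 0.0 (shut) to 1.0 (fully open).
Only numpy, scipy, OpenCV 4.12 (cv2) and the standard library are available. Lean on these libraries where they do the work, as an engineer would, in place of code of your own. Each camera call takes 0.05 s, during which the arm holds its last target. There are 200 camera calls.

### The job

Take the lid off the yoghurt maker, stand every orange-capped jar that is on the worktop gently upright on the floor of its pot, and put the lid fully back on so that it sits level. Then, once the lid is on, turn the grey timer wheel beside the pot until the red pointer on its far rim lines up with the green clip. Keep the other kitchen things where they are; the cork mat is a handy place for the lid meanwhile.

Things in the scene. Friction and masses are not known exactly. Their poses are not given: they have to be found in the camera images.
- maker: White yoghurt maker, fixed. Origin: centre of the round pot's underside, on the worktop; z up, x to its far side. Pot: outer radius 113 mm, rim 88 mm and inner floor 12 mm above the worktop, inner radius 104 mm at floor, 107 mm at rim. A round pod (radius 52, height 70 mm) with the timer wheel on top stands at y = -205 mm, joined to the pot by a bridge 50 mm high.
- bay (a point): Centre of the pot's inner floor (12 mm above the worktop), axes as maker. Four jars fit well with their centres about 58 mm from it at quarter turns.
- lid: Loose round white lid, 0.25 kg, on the pot at the start. Origin: centre of underside; z up. A plug, radius 102 mm, 10 mm deep (5 mm to spare in the pot), under a disc, radius 114 mm, 8 mm thick, that rests on the rim. Blue bar handle on top: 70 mm along the lid's x, 20 mm along its y, 18 to 52 mm above the origin. Seated, the origin is 66 mm above bay.
- jar1: Closed white jar with an orange screw cap, 50 mm diameter, 60 mm tall, about 0.16 kg, upright on the worktop to the left at the start; origin: centre of its underside, z up. Three or four of the jars 1 to 4 are present.
- jar2: Closed white jar with an orange screw cap, 50 mm diameter, 60 mm tall, about 0.16 kg, upright on the worktop to the left at the start; origin: centre of its underside, z up. Three or four of the jars 1 to 4 are present.
- jar3: Closed white jar with an orange screw cap, 50 mm diameter, 60 mm tall, about 0.16 kg, upright on the worktop to the left at the start; origin: centre of its underside, z up. Three or four of the jars 1 to 4 are present.
- jar4: Closed white jar with an orange screw cap, 50 mm diameter, 60 mm tall, about 0.16 kg, upright on the worktop to the left at the start; origin: centre of its underside, z up. Three or four of the jars 1 to 4 are present.
- wheel (a joint): Angle of the grey timer wheel in rad, 0 to 2.7; grows as the wheel turns clockwise seen from above (at 0 the pointer is 1.309 rad to the left, anticlockwise from above, of the maker's x). Light friction of 0.06 N m; it stays where it is left. Starts well short of the clip.
- wheel_axis (a point): On the upright axis of the wheel, at the wheel's underside, 72 mm above the worktop; axes as maker. The wheel is a plain cylinder 56 mm in diameter and 35 mm tall (72 to 107 mm above the worktop); it can be gripped across its diameter from above, above the pointer and clip.
- pointer (a point): Tip of the red pointer that sticks out of the wheel's rim low down (5 mm wide, 6 mm high, its top 79 mm above the worktop); the tip is 50 mm from the wheel's axis.
- clip_mark (a point): Middle of the green clip's inner face, 50 mm from the wheel's axis: the place where the pointer's tip must be. The clip (10 mm wide, its top 82 mm above the worktop) is fixed on the pod's far rim, at another place on the rim in each start.
- mat: Round cork mat, 118 mm radius, 4 mm thick, fixed on the worktop to the right; origin: centre of its underside. A clear place to park the lid.
- mug1: Blue mug, 82 mm across, 92 mm high; leave alone. Origin: centre of underside.
- mug2: Blue mug like mug1; leave alone.
- caddy: Round green tin caddy with a brass cap, 84 mm across, 122 mm high; leave alone. Origin: centre of underside.
- coaster: Cork coaster, 96 mm across, 6 mm thick; leave alone. Origin: centre of underside.
- teaspoon: Steel teaspoon, 140 mm long, lying on the worktop; leave alone.

How it is judged:
By the outcome, as a careful person would: the job done as asked, in the order asked, and still so for the second after the job is handed in, with the robot touching nothing.
Of jar1, jar2, jar3, jar4 only 3 to 4 are there at a start; the rules pass over those that are not, and their reading is None.
At some moment in a run one of jar1, jar2, jar3, jar4, lid may be knocked a few centimetres aside while the robot is not near it.
It also fails if it takes over 210 s, if anything falls off the work surface, if the arm or the gripper's body presses on something with over 40 N, if the wrist force passes 120 N, or if a joint passes its speed limit or range.

## Working session

There is one attempt and no reset: what is moved stays moved. The work goes in short steps, Python scripts to look and compute and a tool call to move; the robot and the scene stay as the last step left them, time stands still between calls to the robot, and variables do not carry over. Pictures are saved under pics/ and viewed, about 12 in all and at most 16, crops included, and the job is handed in when it is done.

Besides the shell and the picture viewer there is one more tool, called as a command line: name --argument value ..., lists and objects as JSON in quotes. servo_tool: Moves the arm, as the interface text tells. Its arguments: {"type":"object","properties":{"deltas":{"type":"array","items":{"type":"number"}},"claw":{"type":"number"},"newtons":{"type":"number"}},"required":["deltas"]}

```bash
ls; mkdir -p pics; cat > h.py <<'E'
import numpy as np, cv2
from workcell import arm, optics, order
def grab(n,f=None):
    d=optics.grab_frame(n)
    if f: cv2.imwrite('pics/'+f,d['color'])
    return d
def px2w(d,uv,z):
    K=np.array([[d['fx'],0,d['cx']],[0,d['fy'],d['cy']],[0,0,1.]])
    p=(np.array(uv,float)-[d['cx'],d['cy']])/[d['fx'],d['fy']]
    q=p.copy()
    for _ in range(30): q=p/(1+d['k1']*(q**2).sum(-1,keepdims=True))
    T=np.array(d['pose']); r=np.append(q,1); r=T[:3,:3]@r; o=T[:3,3]
    return o+r*(z-o[2])/r[2]
def w2px(d,P):
    T=np.array(d['pose']); c=T[:3,:3].T@(np.array(P,float)-T[:3,3]); s=c[:2]/c[2]
    s=s*(1+d['k1']*(s@s)); return s*[d['fx'],d['fy']]+[d['cx'],d['cy']]
E
python3 - <<'E'
from h import *
for n in('top','scene'):
    d=grab(n,n+'0.png'); print(n,d['fx'],d['k1'],d['pose'])
print(arm.get_state())
E
```

```text
pics
top 443.7818536939889 -0.16934770074352898 [[-0.02766781 -0.98036272  0.19525221  0.37598481]
 [-0.9995696   0.02522788 -0.0149726   0.0066168 ]
 [ 0.00975278 -0.19558243 -0.98063877  1.14400368]
 [ 0.          0.          0.          1.        ]]
scene 350.8474684038519 -0.024100944068124953 [[ 0.36653981  0.66131222 -0.65445757  1.18198043]
 [ 0.93036813 -0.26655452  0.25172173 -0.23249884]
 [-0.00798196 -0.70115251 -0.71296666  0.73502679]
 [ 0.          0.          0.          1.        ]]
{'time': 0.1, 'joint_pos': array([ 1.12459829e+00,  3.13391518e-01,  1.49833121e+00,  2.63596060e-05,
        1.33098235e+00, -2.23391570e-01]), 'qvel': array([ 0.00043347, -0.00210553, -0.00208306, -0.00081695,  0.00185402,
       -0.00047513]), 'tau': array([ 1.89507671e-03, -4.12892997e+01, -2.60141104e+01, -2.41268663e-04,
        2.99876730e-03, -1.67312487e-05]), 'eef_pos': array([0.11589809, 0.51179252, 0.19750487]), 'ee_rot': array([[-9.75279699e-01,  2.20973428e-01, -5.03152426e-04],
       [ 2.20973834e-01,  9.75279232e-01, -9.92461314e-04],
       [ 2.71406533e-04, -1.07911089e-03, -9.99999381e-01]]), 'force': array([-0.5394676 , -0.13267606,  0.00231168]), 'ft_torque': array([-0.00617913,  0.0039527 ,  0.01057044]), 'grip_width': 0.9962670586983279}
```

View pics/top0.png

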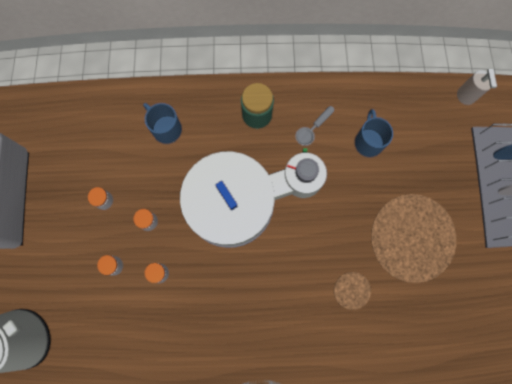

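View pics/scene0.png

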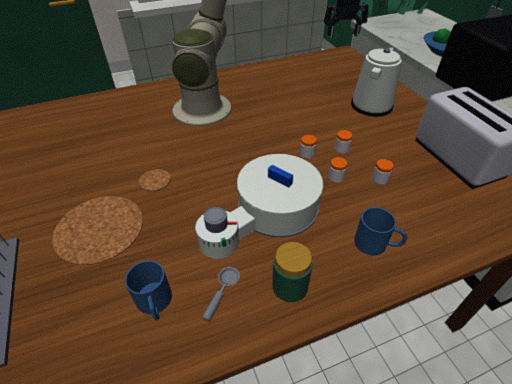

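The pictures show four orange-capped jars at top-image pixels (98,197), (144,219), (107,265) and (155,273). The lid is at (227,198) with its blue handle, the wheel is near (306,172), and the mat is at (413,238). Next I'll measure these.

```bash
cat >> h.py <<'E'
def blobs(d,lo,hi,amin=20):
    m=cv2.inRange(cv2.cvtColor(d['color'],cv2.COLOR_BGR2HSV),lo,hi)
    n,l,s,c=cv2.connectedComponentsWithStats(m)
    return [(s[i,4],c[i],np.argwhere(l==i)[:,::-1].astype(np.float32)) for i in range(1,n) if s[i,4]>=amin]
def jars(d,z=.060):
    return [(a,c.round(1),px2w(d,c,z)[:2].round(4)) for a,c,_ in blobs(d,(3,180,120),(14,255,255),60)]
def handle(d,z):
    out=[]
    for a,c,p in blobs(d,(112,180,90),(125,255,255),60):
        w=np.array([px2w(d,q,z)[:2] for q in p]); r=cv2.minAreaRect(w.astype(np.float32)*1000)
        u,s,v=np.linalg.svd(w-w.mean(0),full_matrices=False)
        out.append((a,c.round(1),w.mean(0).round(4),r,np.degrees(np.arctan2(v[0,1],v[0,0])).round(1)))
    return out
E
python3 - <<'E'
from h import *
d=grab('top'); s=grab('scene')
for x in jars(d): print('jar',x)
for x in jars(s): print('jarS',x)
for x in handle(d,.130): print('H',x)
for x in handle(s,.130): print('HS',x)
def circ(d,mask,z):
    n,l,st,c=cv2.connectedComponentsWithStats(mask); i=1+np.argmax(st[1:,4])
    cs,_=cv2.findContours((l==i).astype(np.uint8),0,1); k=cs[0][:,0].astype(float)
    w=np.array([px2w(d,q,z)[:2] for q in k]).astype(np.float32); return w
# mat
hsv=cv2.cvtColor(d['color'],cv2.COLOR_BGR2HSV)
for q in [(413,238),(228,170),(306,165),(300,167),(305,150),(80,300),(107,265)]: print(q,hsv[q[1],q[0]])
cv2.imwrite('pics/wh.png',np.hstack([cv2.resize(d['color'][130:210,260:350],None,fx=5,fy=5,interpolation=2),cv2.resize(s['color'][200:260,190:250],(400,400),interpolation=2)[:400]])[:, :800])
print(d['cx'],d['cy'])
E
```

```text
jar (np.int32(228), array([ 96.5, 196. ]), array([0.5883, 0.4   ]))
jar (np.int32(241), array([142.6, 217.9]), array([0.5301, 0.2789]))
jar (np.int32(248), array([106.4, 264.5]), array([0.4158, 0.3689]))
jar (np.int32(248), array([153.9, 272.2]), array([0.3958, 0.2491]))
jarS (np.int32(123), array([344.5, 133.9]), array([0.4167, 0.3713]))
jarS (np.int32(131), array([308.6, 138.8]), array([0.3964, 0.2514]))
jarS (np.int32(153), array([338.8, 162. ]), array([0.5314, 0.2812]))
jarS (np.int32(153), array([384.7, 164. ]), array([0.5898, 0.4018]))
(413, 238) [ 14 113 151]
(228, 170) [ 90   1 202]
(306, 165) [113  16 131]
(300, 167) [109  16 125]
(305, 150) [ 67 141 121]
(80, 300) [ 14 133 121]
(107, 265) [ 12 184 194]
258.0802664047889 190.5877503898739
```

View pics/wh.png

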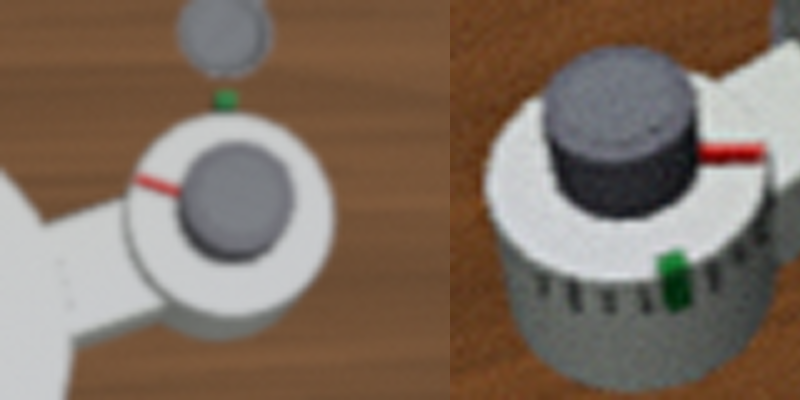

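The crop shows the red pointer pointing left towards the bridge, with its tip near top-image pixel (287,166). The green clip is on the pod's far rim near (305,150).

```bash
sed -i 's/(112,180,90),(125,255,255),60/(108,150,60),(128,255,255),60/' h.py; cat >> h.py <<'E'
from scipy.optimize import least_squares
def fitc(w,r):
    return least_squares(lambda p:np.hypot(*(w-p[:2]).T)-r,w.mean(0),loss='soft_l1',f_scale=.002)
def contour(d,mask,seed):
    n,l,st,c=cv2.connectedComponentsWithStats(mask); i=l[seed[1],seed[0]]
    cs,_=cv2.findContours((l==i).astype(np.uint8),0,1); return max(cs,key=len)[:,0].astype(float)
E
python3 - <<'E'
from h import *
d=grab('top'); s=grab('scene')
for D in(d,s):
    for x in handle(D,.130): print('H',x)
    for nm,lo,hi,z in(('green',(55,100,40),(80,255,255),.082),('red',(0,160,80),(2,255,255),.076),('red2',(175,120,80),(180,255,255),.076)):
        for a,c,p in blobs(D,lo,hi,4): print(nm,a,c.round(1),px2w(D,c,z)[:2].round(4))
hsv=cv2.cvtColor(d['color'],cv2.COLOR_BGR2HSV)
m=cv2.inRange(hsv,(0,0,178),(180,30,255))
k=contour(d,m,(228,170)); w=np.array([px2w(d,q,.096)[:2] for q in k]); w=w[w[:,1]>-.02+0]
f=fitc(w,.114); print('lid',f.x,np.abs(f.fun).mean())
m=cv2.inRange(hsv,(100,5,80),(130,60,180)); k=contour(d,m,(307,168))
w=np.array([px2w(d,q,.107)[:2] for q in k]); w=w[w[:,0]>w[:,0].min()+.012]; f=fitc(w,.028); print('wheel',f.x,np.abs(f.fun).mean())
c=hsv[238,413]; m=cv2.inRange(hsv,(8,60,125),(20,125,255)); m=cv2.morphologyEx(m,3,np.ones((5,5)));m=cv2.morphologyEx(m,2,np.ones((5,5)))
k=contour(d,m,(413,238)); w=np.array([px2w(d,q,.004)[:2] for q in k]); f=fitc(w,.118); print('mat',f.x,np.abs(f.fun).mean())
E
```

```text
H (np.int32(179), array([226.1, 194.9]), array([0.5696, 0.0658]), ((569.7049560546875, 65.81165313720703), (67.26525115966797, 14.434744834899902), 31.39353370666504), np.float64(-149.0))
green 9 [304.7 149.9] [ 0.688  -0.1288]
H (np.int32(286), array([279.4, 175.2]), array([0.5869, 0.0608]), ((586.752685546875, 61.016761779785156), (79.40739440917969, 40.770389556884766), 31.259790420532227), np.float64(17.9))
green 39 [332.1   2.1] [-0.6842  0.9643]
green 179 [371.2   6.2] [-0.5419  1.131 ]
green 1304 [437.8   7.5] [-0.3899  1.4664]
green 112 [505.7   6.8] [-0.2642  1.8408]
green 5 [85.  7.] [-1.1696 -0.3587]
green 4 [59.   8.2] [-1.2126 -0.4989]
green 4 [54.5  9.2] [-1.2055 -0.5229]
green 31 [359.5  13. ] [-0.4723  1.0086]
green 4 [39.  12.5] [-1.1856 -0.6039]
green 5 [59.8 12.4] [-1.1351 -0.4939]
green 4 [79.5 11.2] [-1.1067 -0.3903]
green 16 [332.9  13.6] [-0.5164  0.8711]
green 4 [44.5 13.5] [-1.1537 -0.574 ]
green 4 [55.5 13. ] [-1.1351 -0.5164]
green 4 [66.5 13.2] [-1.1036 -0.4588]
green 4 [89.2 14. ] [-1.0358 -0.3415]
green 4 [61.2 15.2] [-1.0819 -0.486 ]
green 4 [15.5 17.8]
[... 3540 characters left out ...]
6 [72.7 93.8] [-0.1534 -0.4412]
green 5 [60.8 94.8] [-0.1636 -0.4828]
green 4 [11.  96.8] [-0.2236 -0.6576]
green 27 [ 25.8 100. ] [-0.1753 -0.6036]
green 6 [ 5.2 99.5] [-0.2105 -0.6761]
green 7 [ 13.3 101.6] [-0.1821 -0.6461]
green 5 [41.  98.8] [-0.1621 -0.5512]
green 5 [  6.  104.4] [-0.1712 -0.6694]
green 5 [  9.4 103.8] [-0.1707 -0.6581]
green 6 [ 17.3 102.7] [-0.1676 -0.6314]
green 32 [223.3 241.8] [ 0.6988 -0.1287]
green 414 [289.  283.6] [ 0.8531 -0.0346]
green 5 [298. 295.] [ 0.8834 -0.0287]
red 16 [231.5 222.5] [ 0.6463 -0.0914]
lid [0.57183748 0.06390385] 0.0021367296196051562
wheel [ 0.63194303 -0.12915004] 0.0013097445318330143
mat [ 0.46661656 -0.4199033 ] 0.0019055398639714722
```

```bash
cat >> h.py <<'E'
def plan(*wps):
    "waypoints (x,y,z,phi_deg of tool y); prints each call's delta from the previous waypoint"
    s=arm.get_state(); R=s['ee_rot']; p=s['eef_pos']; f=np.degrees(np.arctan2(R[1,1],R[0,1]))
    print('now',s['time'],p.round(4),'phi',f.round(2),'F',s['force'].round(1),'g',round(s['grip_width'],3))
    for w in wps:
        a=np.radians(f); y=np.array([np.cos(a),np.sin(a),0]); z=np.array([0,0,-1.]); x=np.cross(y,z)
        d=np.array(w[:3])-p; t=(f-w[3]); print('  ',w,'->',[round(float(v@d),4) for v in(x,y,z)],round(float(t),2),'rows',int(max(np.ceil(np.linalg.norm(d)/.0417),np.ceil(abs(t)/7.16))))
        p,f=np.array(w[:3]),w[3]
E
python3 - <<'E'
from h import *
plan((.343,.288,.2,100),(.571,.065,.2,121),(.571,.065,.1,121))
E
```

```text
now 0.3 [0.116  0.5119 0.1978] phi 77.23 F [ 0.5 -1.3 -1.2] g 1.001
   (0.343, 0.288, 0.2, 100) -> [-0.2709, -0.1682, -0.0022] -22.77 rows 8
   (0.571, 0.065, 0.2, 121) -> [-0.1858, -0.2592, 0.0] -21.0 rows 8
   (0.571, 0.065, 0.1, 121) -> [0.0, 0.0, 0.1] 0.0 rows 3
```

servo_tool --deltas '[-0.271,-0.168,-0.002,-22.8,-0.271,-0.168,-0.002,-22.8,-0.271,-0.168,-0.002,-22.8,-0.271,-0.168,-0.002,-22.8,-0.271,-0.168,-0.002,-22.8,-0.271,-0.168,-0.002,-22.8,-0.271,-0.168,-0.002,-22.8,-0.271,-0.168,-0.002,-22.8]' --claw 0

```text
time: 0.97
eef_pos: [0.3438, 0.287, 0.2002]
ee_rot: [[-0.985, -0.174, 0.0], [-0.174, 0.985, 0.0], [-0.0, 0.0, -1.0]]
force: [0.6, 0.8, 1.2]
grip_width: 0.997
```

servo_tool --deltas '[-0.186,-0.259,0,-21,-0.186,-0.259,0,-21,-0.186,-0.259,0,-21,-0.186,-0.259,0,-21,-0.186,-0.259,0,-21,-0.186,-0.259,0,-21,-0.186,-0.259,0,-21,-0.186,-0.259,0,-21]'

```text
time: 1.63
eef_pos: [0.5717, 0.0648, 0.1999]
ee_rot: [[-0.857, -0.515, -0.0], [-0.515, 0.857, 0.0], [-0.0, 0.0, -1.0]]
force: [-0.0, 0.8, 1.0]
grip_width: 0.999
```

```bash
python3 - <<'E'
from h import *
plan((.571,.065,.2,121),(.571,.065,.1,121))
d=grab('top');s=grab('scene','s1.png')
cv2.imwrite('pics/s1c.png',np.hstack([cv2.resize(s['color'][90:240,200:360],None,fx=2.5,fy=2.5),cv2.resize(d['color'][120:270,150:310],None,fx=2.5,fy=2.5)]))
E
```

```text
now 1.6333 [0.5717 0.0648 0.1999] phi 121.02 F [-0.   0.8  1. ] g 0.999
   (0.571, 0.065, 0.2, 121) -> [0.0005, 0.0006, -0.0001] 0.02 rows 1
   (0.571, 0.065, 0.1, 121) -> [0.0, 0.0, 0.1] 0.0 rows 3
```

View pics/s1c.png

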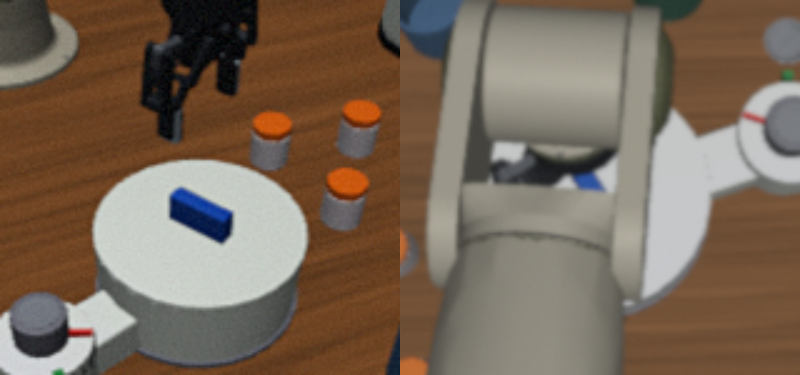

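The gripper is above the lid, and its jaws straddle the blue handle crosswise (handle at about (200,213) in the crop). I'll descend and grip.

servo_tool --deltas '[0,0,0.03,0,0,0,0.06,0,0,0,0.085,0,0,0,0.1,0,0,0,0.1,0]'

```text
time: 2.15
eef_pos: [0.5685, 0.067, 0.0967]
ee_rot: [[-0.857, -0.516, -0.006], [-0.516, 0.857, 0.001], [0.005, 0.004, -1.0]]
force: [-0.3, -0.9, -0.0]
grip_width: 1.001
```

servo_tool --deltas '[0,0,0,0,0,0,0,0,0,0,0,0,0,0,0,0,0,0,0,0,0,0,0,0,0,0,0,0,0,0,0,0]' --claw 1 --newtons 50

```text
time: 2.82
eef_pos: [0.5706, 0.0666, 0.1001]
ee_rot: [[-0.857, -0.516, 0.0], [-0.516, 0.857, -0.0], [-0.0, -0.0, -1.0]]
force: [0.6, -0.2, -1.2]
grip_width: -0.002
```

servo_tool --deltas '[0,0,-0.003,0,0,0,-0.008,0,0,0,-0.02,0,0,0,-0.04,0,0,0,-0.06,0,0,0,-0.08,0,0,0,-0.1,0,0,0,-0.1,0]'

```text
time: 3.48
eef_pos: [0.5721, 0.0665, 0.2046]
ee_rot: [[-0.857, -0.516, 0.007], [-0.516, 0.857, -0.001], [-0.006, -0.004, -1.0]]
force: [0.0, -0.3, 1.5]
grip_width: 0.0
```

```bash
python3 - <<'E'
from h import *
plan()
d=grab('top');s=grab('scene','s1.png')
cv2.imwrite('pics/s2c.png',np.hstack([cv2.resize(s['color'][90:240,200:360],None,fx=2.5,fy=2.5),cv2.resize(d['color'][120:270,150:310],None,fx=2.5,fy=2.5)]))
for z in (.13,):
  for x in handle(s,z): print(x)
E
```

```text
now 3.4833 [0.5721 0.0665 0.2046] phi 121.04 F [ 0.  -0.3  1.5] g 0.0
(np.int32(286), array([279.5, 175.2]), array([0.5872, 0.0608]), ((586.7599487304688, 61.02051544189453), (79.42417907714844, 40.77001953125), 31.258480072021484), np.float64(17.4))
```

View pics/s2c.png

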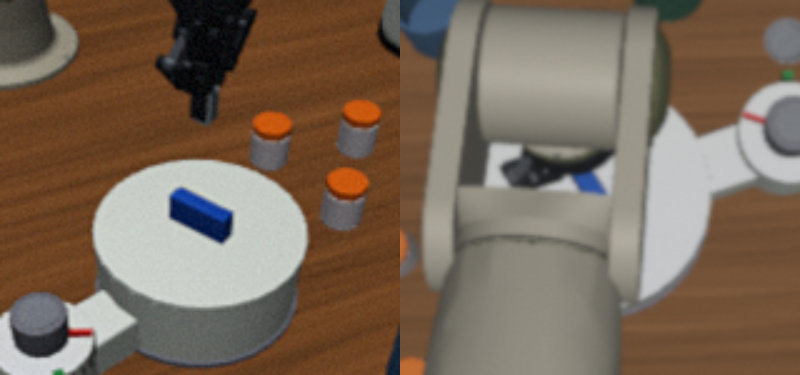

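The jaws shut empty and the handle was not touched. I'll compare where the TCP should appear in the images with where it does appear.

```bash
python3 - <<'E'
from h import *
st=arm.get_state(); p=st['eef_pos']; d=grab('top');s=grab('scene')
for D in(d,s):
    print(w2px(D,p),w2px(D,[.57,.066,.13]),w2px(D,[.57,.066,.096]))
# triangulate: tip px in scene ~ (281,138); handle top centre ~ (281,170)
for z in(.12,.16,.2): print(z,px2w(s,(281,138),z),px2w(d,(226,195),z))
# triangulate jar caps
from itertools import product
def tri(a,b):
    rows=[];rhs=[]
    A=np.zeros((3,3));B=np.zeros(3)
    for D,uv in((d,a),(s,b)):
        o=np.array(D['pose'])[:3,3]; v=px2w(D,uv,0)-o; v/=np.linalg.norm(v); M=np.eye(3)-np.outer(v,v); A+=M;B+=M@o
    x=np.linalg.solve(A,B); return x.round(4)
print(tri((142.6,217.9),(338.8,162)),tri((226.1,194.9),(279.4,173)), tri((153.9,272.2),(308.6,138.8)))
print(tri((304.7,149.9),(223.3,240)))
E
```

```text
[223.76051802 188.3287173 ] [226.00339372 194.72086191] [226.86910594 197.360802  ]
[279.94724605 148.99307626] [278.5335425  170.48974058] [278.05121515 180.07281665]
0.12 [0.43280742 0.13562211 0.12      ] [0.57124625 0.06660279 0.12      ]
0.16 [0.481532   0.11168033 0.16      ] [0.56361888 0.0642596  0.16      ]
0.2 [0.53025658 0.08773854 0.2       ] [0.55599151 0.06191641 0.2       ]
[0.5307 0.2803 0.0594] [0.5714 0.0671 0.122 ] [0.3963 0.2502 0.0599]
[ 0.6898 -0.1279  0.0771]
```

```bash
python3 - <<'E'
from h import *
d=grab('top');s=grab('scene')
p=arm.get_state()['eef_pos']
def mk(D,q,c0,c1,r0,r1,sc):
    im=cv2.resize(D['color'][r0:r1,c0:c1],None,fx=sc,fy=sc,interpolation=cv2.INTER_CUBIC); u=(w2px(D,q)-[c0,r0]+.5)*sc
    cv2.drawMarker(im,tuple(int(v) for v in u),(0,255,0),1,14,1); return im
a=mk(s,p,250,310,90,165,6); b=mk(d,p,180,250,160,235,6)
im=np.hstack([a,b]); im=cv2.convertScaleAbs(im,alpha=1.6,beta=25); print(im.shape); cv2.imwrite('pics/z.png',im)
E
```

```text
(450, 780, 3)
```

View pics/z.png

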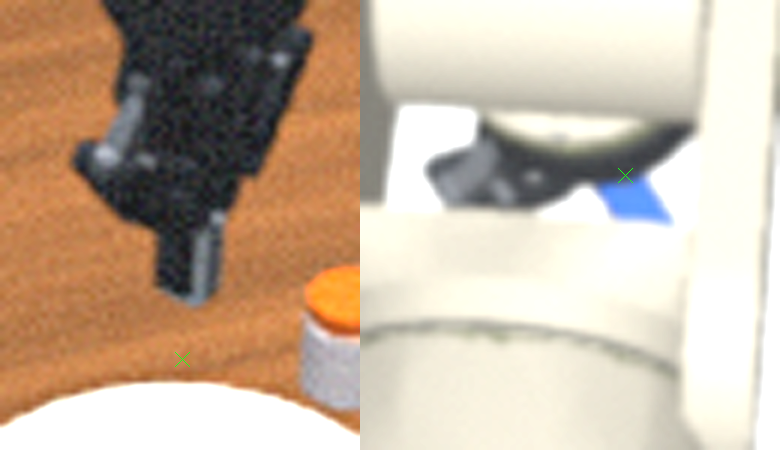

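The real fingertip shows about 10 px above the TCP projection in the scene view (marker at crop (181,358), tip at about (188,298)). I'll go over the mat, where both cameras should see the tip, to find the offset.

servo_tool --deltas '[0.167,-0.179,0,21,0.167,-0.179,0,21,0.167,-0.179,0,21,0.167,-0.179,0,21,0.167,-0.179,0,21,0.167,-0.179,0,21,0.167,-0.179,0,21]'

```text
time: 4.37
eef_pos: [0.5181, -0.1784, 0.1991]
ee_rot: [[-0.986, -0.169, -0.002], [-0.169, 0.986, -0.001], [0.002, -0.001, -1.0]]
force: [-0.1, -0.3, -0.1]
grip_width: -0.003
```

servo_tool --deltas '[0.09,-0.23,0,10,0.09,-0.23,0,10,0.09,-0.23,0,10,0.09,-0.23,0,10,0.09,-0.23,0,10,0.09,-0.23,0,10,0.09,-0.23,0,10,0.09,-0.23,0,10]'

```text
time: 5.03
eef_pos: [0.4704, -0.4161, 0.1986]
ee_rot: [[-1.0, 0.002, -0.001], [0.002, 1.0, 0.002], [0.001, 0.002, -1.0]]
force: [-0.1, 0.4, -0.2]
grip_width: -0.002
```

```bash
python3 - <<'E'
from h import *
d=grab('top');s=grab('scene'); plan()
p=arm.get_state()['eef_pos']
ims=[]
for D in(s,d):
    u=w2px(D,p); print(u); c0,r0=[max(0,int(v)-40) for v in u]; r0=max(0,r0-10)
    im=cv2.resize(D['color'][r0:r0+80,c0:c0+80],(400,400),interpolation=cv2.INTER_CUBIC); print(c0,r0)
    cv2.drawMarker(im,tuple(int(v) for v in (u-[c0,r0]+.5)*5),(0,255,0),1,14,1); ims.append(im)
cv2.imwrite('pics/z2.png',cv2.convertScaleAbs(np.hstack(ims),alpha=1.6,beta=25))
E
```

```text
now 5.1333 [ 0.4715 -0.4141  0.1995] phi 90.07 F [ 0.1  0.4 -0.3] g -0.003
[ 71.12068136 173.71551538]
31 123
[442.55817289 226.91689361]
402 176
```

View pics/z2.png

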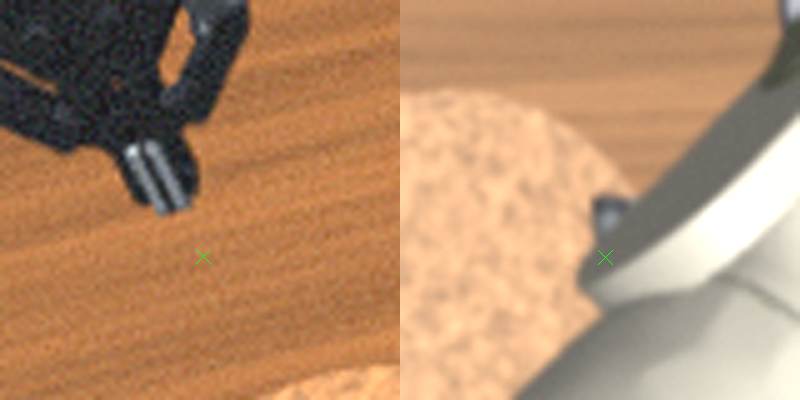

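```bash
python3 - <<'E'
from h import *
d=grab('top');s=grab('scene'); p=arm.get_state()['eef_pos']
for z in(0,.02,.03,.035,.04,.05): 
    q=p+[0,0,z]; print(z,(w2px(s,q)-[31,123]+.5)*5,(w2px(d,q)-[402,176]+.5)*5+[400,0])
E
```

```text
0 [203.49037599 255.40429619] [604.96636965 256.21172424]
0.02 [186.67637157 222.54905326] [623.58160509 250.76506105]
0.03 [178.05091994 205.67985593] [633.15375274 247.95803961]
0.035 [173.68199163 197.13151668] [638.00801271 246.53288392]
0.04 [169.27497016 188.50603314] [642.90853722 245.09301267]
0.05 [160.34472886 171.01958232] [652.85085869 242.16824247]
```

The tip sits about 30 mm above the reported TCP: crop (172,208) against the marker at (203,257). The sideways position looks right. I'll go back and grip lower, watching the force.

```bash
python3 - <<'E'
from h import *
plan((.53,-.17,.2,106),(.571,.066,.2,121),(.571,.066,.085,121))
E
```

```text
now 5.2333 [ 0.4718 -0.4137  0.2001] phi 90.13 F [-0.1  1.   0. ] g -0.002
   (0.53, -0.17, 0.2, 106) -> [-0.0587, 0.2436, 0.0001] -15.87 rows 7
   (0.571, 0.066, 0.2, 121) -> [-0.1045, 0.2156, 0.0] -15.0 rows 6
   (0.571, 0.066, 0.085, 121) -> [0.0, 0.0, 0.115] 0.0 rows 3
```

servo_tool --deltas '[-0.0585,0.2435,0,-15.9,-0.0585,0.2435,0,-15.9,-0.0585,0.2435,0,-15.9,-0.0585,0.2435,0,-15.9,-0.0585,0.2435,0,-15.9,-0.0585,0.2435,0,-15.9,-0.0585,0.2435,0,-15.9,-0.0585,0.2435,0,-15.9]' --claw 0

```text
time: 5.9
eef_pos: [0.5301, -0.1686, 0.2006]
ee_rot: [[-0.96, -0.279, 0.001], [-0.279, 0.96, -0.0], [-0.001, -0.001, -1.0]]
force: [0.5, -0.4, -0.7]
grip_width: 0.998
```

servo_tool --deltas '[-0.1045,0.2155,0,-15,-0.1045,0.2155,0,-15,-0.1045,0.2155,0,-15,-0.1045,0.2155,0,-15,-0.1045,0.2155,0,-15,-0.1045,0.2155,0,-15,-0.1045,0.2155,0,-15,-0.1045,0.2155,0,-15]'

```text
time: 6.57
eef_pos: [0.5709, 0.0651, 0.1999]
ee_rot: [[-0.857, -0.516, 0.0], [-0.516, 0.857, -0.0], [0.0, -0.0, -1.0]]
force: [-0.6, -1.1, -0.5]
grip_width: 0.997
```

servo_tool --deltas '[0,0,0.03,0,0,0,0.06,0,0,0,0.09,0,0,0,0.105,0,0,0,0.11,0,0,0,0.115,0,0,0,0.115,0]'

```text
time: 7.15
eef_pos: [0.5711, 0.0634, 0.0852]
ee_rot: [[-0.858, -0.513, 0.0], [-0.513, 0.858, -0.0], [-0.0, -0.0, -1.0]]
force: [-0.2, 0.1, -0.9]
grip_width: 0.999
```

```bash
python3 - <<'E'
from h import *
s=grab('scene'); plan()
im=cv2.resize(s['color'][100:240,220:350],None,fx=4,fy=4,interpolation=cv2.INTER_CUBIC)
cv2.imwrite('pics/z3.png',cv2.convertScaleAbs(im,alpha=1.4,beta=25))
E
```

```text
now 7.2 [0.5714 0.0637 0.0859] phi 120.89 F [ 0.6 -0.3 -0.7] g 1.001
```

View pics/z3.png

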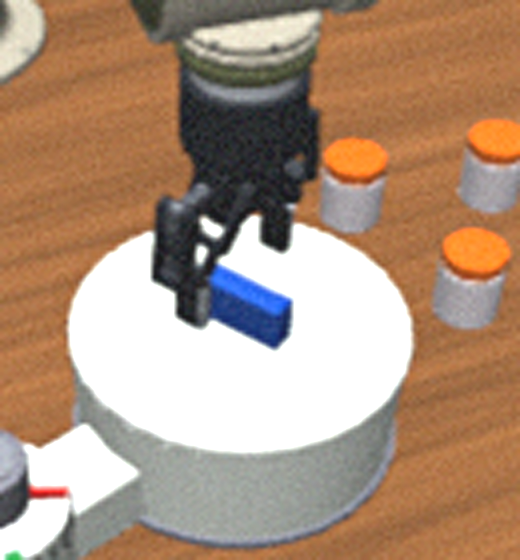

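The jaws straddle the handle (handle centre near crop (250,295), tips at (193,325) and (280,248)). With the offset and the open pads further back, the tips are only level with its top. I'll go down another 15 mm and grip.

servo_tool --deltas '[0,0,0.005,0,0,0,0.01,0,0,0,0.015,0,0,0,0.015,0]'

```text
time: 7.53
eef_pos: [0.5704, 0.0644, 0.069]
ee_rot: [[-0.858, -0.514, -0.002], [-0.514, 0.858, 0.0], [0.001, 0.001, -1.0]]
force: [-0.9, -0.7, -0.2]
grip_width: 1.002
```

servo_tool --deltas '[0,0,0,0,0,0,0,0,0,0,0,0,0,0,0,0,0,0,0,0,0,0,0,0,0,0,0,0,0,0,0,0]' --claw 1 --newtons 60

```text
time: 8.2
eef_pos: [0.5711, 0.0644, 0.0703]
ee_rot: [[-0.858, -0.514, 0.001], [-0.514, 0.858, 0.0], [-0.0, -0.0, -1.0]]
force: [-0.3, 1.4, 3.4]
grip_width: 0.222
```

servo_tool --deltas '[0,0,-0.002,0,0,0,-0.006,0,0,0,-0.015,0,0,0,-0.03,0,0,0,-0.05,0,0,0,-0.07,0,0,0,-0.09,0,0,0,-0.1,0]'

```text
time: 8.87
eef_pos: [0.5716, 0.0643, 0.173]
ee_rot: [[-0.858, -0.514, 0.004], [-0.514, 0.858, -0.0], [-0.003, -0.002, -1.0]]
force: [-0.7, -0.2, -2.2]
grip_width: 0.218
```

```bash
python3 - <<'E'
from h import *
plan((.53,-.17,.17,106),(.467,-.42,.17,90),(.467,-.42,0.0,90))
E
```

```text
now 8.8667 [0.5716 0.0643 0.173 ] phi 120.94 F [-0.7 -0.2 -2.2] g 0.218
   (0.53, -0.17, 0.17, 106) -> [0.1561, -0.1796, 0.003] 14.94 rows 6
   (0.467, -0.42, 0.17, 90) -> [0.1295, -0.223, 0.0] 16.0 rows 7
   (0.467, -0.42, 0.0, 90) -> [0.0, 0.0, 0.17] 0.0 rows 5
```

servo_tool --deltas '[0.012,-0.014,0,1,0.037,-0.042,0,4,0.064,-0.074,0,6,0.092,-0.106,0,9,0.12,-0.138,0,12,0.143,-0.165,0,14,0.155,-0.18,0,15,0.155,-0.18,0,15]'

```text
time: 9.53
eef_pos: [0.5295, -0.1735, 0.1697]
ee_rot: [[-0.963, -0.269, -0.001], [-0.269, 0.963, -0.001], [0.001, -0.001, -1.0]]
force: [0.9, -0.9, -1.3]
grip_width: 0.221
```

servo_tool --deltas '[0.01,-0.017,0,1,0.028,-0.048,0,3,0.05,-0.085,0,6,0.071,-0.122,0,9,0.092,-0.159,0,12,0.112,-0.193,0,14,0.125,-0.215,0,15.5,0.13,-0.223,0,16]'

```text
time: 10.2
eef_pos: [0.4653, -0.4228, 0.1693]
ee_rot: [[-1.0, 0.005, -0.001], [0.005, 1.0, 0.0], [0.001, 0.0, -1.0]]
force: [-0.0, 0.0, -2.5]
grip_width: 0.22
```

servo_tool --deltas '[0,0,0.015,0,0,0,0.045,0,0,0,0.08,0,0,0,0.11,0,0,0,0.13,0,0,0,0.14,0,0,0,0.145,0,0,0,0.145,0]'

```text
time: 10.87
eef_pos: [0.4671, -0.4192, 0.0249]
ee_rot: [[-1.0, 0.0, -0.0], [0.0, 1.0, 0.001], [0.0, 0.001, -1.0]]
force: [0.2, 1.0, -2.8]
grip_width: 0.222
```

```bash
python3 - <<'E'
from h import *
plan((.467,-.42,-.002,90))
E
```

```text
now 10.8667 [ 0.4671 -0.4192  0.0249] phi 89.98 F [ 0.2  1.  -2.8] g 0.222
   (0.467, -0.42, -0.002, 90) -> [0.0001, -0.0008, 0.0269] -0.02 rows 1
```

Now I'll set it down, release and rise, then look at the open pot.

servo_tool --deltas '[0,0,0.008,0,0,0,0.016,0,0,0,0.022,0,0,0,0.025,0,0,0,0.027,0,0,0,0.027,0,0,0,0.027,0]'

```text
time: 11.45
eef_pos: [0.4667, -0.42, -0.0018]
ee_rot: [[-1.0, 0.001, 0.0], [0.001, 1.0, -0.0], [-0.0, -0.0, -1.0]]
force: [0.0, 0.8, -2.6]
grip_width: 0.222
```

servo_tool --deltas '[0,0,0,0,0,0,0,0,0,0,0,0,0,0,0,0,0,0,0,0,0,0,0,0]' --claw 0

```text
time: 11.95
eef_pos: [0.4668, -0.4199, -0.0019]
ee_rot: [[-1.0, 0.001, 0.0], [0.001, 1.0, -0.0], [-0.0, -0.0, -1.0]]
force: [0.8, 0.5, 0.8]
grip_width: 0.997
```

servo_tool --deltas '[0,0,-0.02,0,0,0,-0.06,0,0,0,-0.1,0,0,0,-0.14,0,0,0,-0.18,0,0,0,-0.2,0,0,0,-0.2,0]'

```text
time: 12.53
eef_pos: [0.4679, -0.4213, 0.2038]
ee_rot: [[-1.0, 0.001, 0.006], [0.001, 1.0, -0.008], [-0.006, -0.008, -1.0]]
force: [1.0, -0.6, 0.9]
grip_width: 0.998
```

```bash
python3 - <<'E'
from h import *
plan((.45,-.05,.2,90))
d=grab('top','t3.png');s=grab('scene','s3.png')
for x in jars(d): print(x)
for x in handle(s,.056): print(x)
cv2.imwrite('pics/both.png',np.hstack([d['color'][130:310,60:460],s['color'][120:300,0:400]]))
E
```

```text
now 12.5333 [ 0.4679 -0.4213  0.2038] phi 89.94 F [ 1.  -0.6  0.9] g 0.998
   (0.45, -0.05, 0.2, 90) -> [0.0183, 0.3712, 0.0038] -0.06 rows 9
(np.int32(231), array([ 96.5, 196. ]), array([0.5883, 0.4001]))
(np.int32(244), array([142.5, 217.8]), array([0.5302, 0.2791]))
(np.int32(250), array([106.5, 264.5]), array([0.4158, 0.3687]))
(np.int32(247), array([153.9, 272.2]), array([0.3959, 0.2491]))
(np.int32(178), array([ 91.6, 218.8]), array([ 0.4846, -0.4165]), ((486.3759460449219, -416.822265625), (94.17292022705078, 18.73985481262207), 1.51889169216156), np.float64(2.6))
```

View pics/both.png

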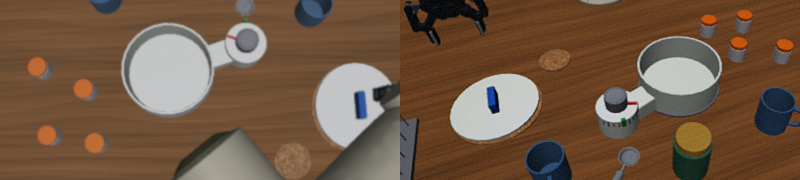

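The lid lies flat on the mat and the pot is open and empty, at about (168,70) in the left half. Next I'll fit the pot centre precisely.

```bash
python3 - <<'E'
from h import *
d=cv2.imread('pics/t3.png'); D=grab('top'); D['color']=d
S=grab('scene'); 
g=cv2.GaussianBlur(cv2.cvtColor(d,6),(3,3),0).astype(float)
# outer rim radius .113 z .088: max radial gradient score over centre grid
gx,gy=cv2.Sobel(g,6,1,0),cv2.Sobel(g,6,0,1)
def score(D,gx,gy,c,r,z,th):
    t=0
    for a in th:
        n=np.array([np.cos(a),np.sin(a),0]); u=w2px(D,[c[0]+r*n[0],c[1]+r*n[1],z]); v=w2px(D,[c[0]+(r+.002)*n[0],c[1]+(r+.002)*n[1],z])-u
        v/=np.linalg.norm(v); i,j=int(round(u[1])),int(round(u[0])); t-=min(400,max(-400,gx[i,j]*v[0]+gy[i,j]*v[1]))
    return t/len(th)
th=np.radians([a for a in range(0,360,5) if not 250<a<320])
for DD,im in((D,d),(S,S['color'])):
    g=cv2.GaussianBlur(cv2.cvtColor(im,6),(3,3),0).astype(float); gx,gy=cv2.Sobel(g,6,1,0),cv2.Sobel(g,6,0,1)
    best=max((score(DD,gx,gy,(x,y),.113,.088,th),x,y) for x in np.arange(.56,.585,.001) for y in np.arange(.053,.077,.001)); print(best)
E
```

```text
(np.float64(228.75193963305898), np.float64(0.5720000000000001), np.float64(0.066))
(np.float64(285.39242479906756), np.float64(0.5720000000000001), np.float64(0.069))
```

```bash
python3 - <<'E'
from h import *
plan((.5,-.12,.2,90),(.5306,.18,.2,90),(.5306,.280,.11,90),(.5306,.280,-.015,90),(.5306,.280,.125,90),(.630,.066,.125,90),(.630,.066,-.003,90))
E
```

```text
now 12.7333 [ 0.4663 -0.4193  0.1962] phi 89.93 F [ 0.  -0.3 -0.3] g 1.001
   (0.5, -0.12, 0.2, 90) -> [-0.0334, 0.2993, -0.0038] -0.07 rows 8
   (0.5306, 0.18, 0.2, 90) -> [-0.0306, 0.3, 0.0] 0.0 rows 8
   (0.5306, 0.28, 0.11, 90) -> [0.0, 0.1, 0.09] 0.0 rows 4
   (0.5306, 0.28, -0.015, 90) -> [0.0, 0.0, 0.125] 0.0 rows 3
   (0.5306, 0.28, 0.125, 90) -> [0.0, 0.0, -0.14] 0.0 rows 4
   (0.63, 0.066, 0.125, 90) -> [-0.0994, -0.214, 0.0] 0.0 rows 6
   (0.63, 0.066, -0.003, 90) -> [0.0, 0.0, 0.128] 0.0 rows 4
```

servo_tool --deltas '[-0.034,0.299,0,0,-0.034,0.299,0,0,-0.034,0.299,0,0,-0.034,0.299,0,0,-0.034,0.299,0,0,-0.034,0.299,0,0,-0.034,0.299,0,0,-0.034,0.299,0,0]'

```text
time: 13.4
eef_pos: [0.5006, -0.1156, 0.1969]
ee_rot: [[-1.0, -0.003, -0.002], [-0.003, 1.0, 0.002], [0.002, 0.002, -1.0]]
force: [-1.0, 0.3, -0.3]
grip_width: 1.001
```

servo_tool --deltas '[-0.0305,0.3,0,0,-0.0305,0.3,0,0,-0.0305,0.3,0,0,-0.0305,0.3,0,0,-0.0305,0.3,0,0,-0.0305,0.3,0,0,-0.0305,0.3,0,0,-0.0305,0.3,0,0]'

```text
time: 14.07
eef_pos: [0.5311, 0.1838, 0.1964]
ee_rot: [[-1.0, -0.003, -0.002], [-0.003, 1.0, 0.001], [0.002, 0.001, -1.0]]
force: [-0.1, 0.5, -0.1]
grip_width: 0.996
```

servo_tool --deltas '[0,0.03,0.025,0,0,0.065,0.05,0,0,0.09,0.075,0,0,0.1,0.09,0,0,0.1,0.09,0,0,0.1,0.09,0]'

```text
time: 14.57
eef_pos: [0.5316, 0.2784, 0.1069]
ee_rot: [[-1.0, 0.001, -0.003], [0.001, 1.0, -0.001], [0.003, -0.001, -1.0]]
force: [0.0, -0.2, 0.4]
grip_width: 1.003
```

```bash
python3 - <<'E'
from h import *
plan((.5306,.280,.04,90)); s=grab('scene'); d=grab('top')
for x in jars(d)+jars(s): print(x)
E
```

```text
now 14.5667 [0.5316 0.2784 0.1069] phi 89.96 F [ 0.  -0.2  0.4] g 1.003
   (0.5306, 0.28, 0.04, 90) -> [0.001, 0.0016, 0.0669] -0.04 rows 2
(np.int32(83), array([146.6, 219.2]), array([0.5265, 0.2687]))
(np.int32(250), array([153.9, 272.3]), array([0.3957, 0.2491]))
(np.int32(123), array([344.4, 134. ]), array([0.4168, 0.3711]))
(np.int32(130), array([308.5, 138.8]), array([0.3963, 0.2512]))
(np.int32(155), array([338.8, 162. ]), array([0.5314, 0.2812]))
(np.int32(156), array([384.6, 164. ]), array([0.5897, 0.4015]))
```

servo_tool --deltas '[0,0.001,0.03,0,0,0.001,0.065,0,0,0.001,0.095,0,0,0.001,0.11,0,0,0.001,0.118,0,0,0.001,0.12,0,0,0.001,0.12,0]'

```text
time: 15.25
eef_pos: [0.5329, 0.2797, -0.0109]
ee_rot: [[-1.0, 0.002, 0.002], [0.002, 1.0, 0.0], [-0.002, 0.0, -1.0]]
force: [1.4, -0.3, 0.0]
grip_width: 0.999
```

servo_tool --deltas '[0,0,0,0,0,0,0,0,0,0,0,0,0,0,0,0,0,0,0,0,0,0,0,0]' --claw 1 --newtons 30

```text
time: 15.75
eef_pos: [0.5326, 0.2803, -0.0107]
ee_rot: [[-1.0, 0.001, 0.002], [0.001, 1.0, 0.0], [-0.002, 0.0, -1.0]]
force: [-1.8, -1.0, 5.6]
grip_width: 0.574
```

servo_tool --deltas '[0,0,-0.005,0,0,0,-0.02,0,0,0,-0.045,0,0,0,-0.075,0,0,0,-0.105,0,0,0,-0.13,0,0,0,-0.14,0,0,0,-0.14,0]'

```text
time: 16.42
eef_pos: [0.5329, 0.2804, 0.1304]
ee_rot: [[-1.0, 0.001, 0.004], [0.001, 1.0, 0.001], [-0.004, 0.001, -1.0]]
force: [-0.4, -0.2, -1.3]
grip_width: 0.574
```

```bash
python3 - <<'E'
from h import *
plan((.630,.066,.125,90)); s=grab('scene')
im=cv2.resize(s['color'][70:220,230:420],None,fx=3,fy=3,interpolation=cv2.INTER_CUBIC)
cv2.imwrite('pics/j2.png',cv2.convertScaleAbs(im,alpha=1.3,beta=25))
E
```

```text
now 16.4167 [0.5329 0.2804 0.1304] phi 89.94 F [-0.4 -0.2 -1.3] g 0.574
   (0.63, 0.066, 0.125, 90) -> [-0.0973, -0.2143, 0.0054] -0.06 rows 6
```

View pics/j2.png

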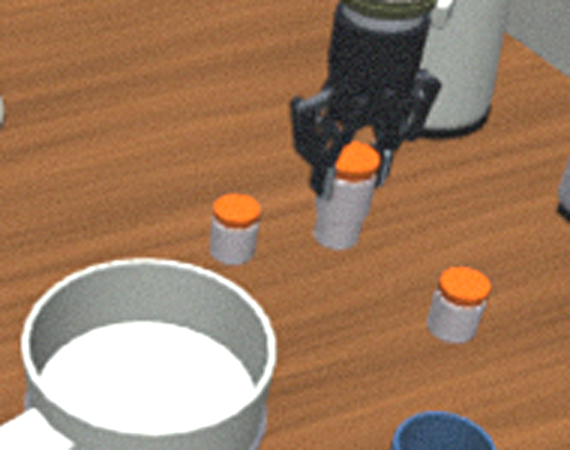

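Jar 2 hangs upright in the jaws, held near its cap (crop (350,165)), so I'll grip the next jars about 12 mm lower. Now I'll carry it to the far slot.

servo_tool --deltas '[-0.008,-0.016,0,0,-0.025,-0.054,0,0,-0.043,-0.092,0,0,-0.06,-0.13,0,0,-0.077,-0.168,0,0,-0.09,-0.197,0,0,-0.097,-0.214,0,0,-0.097,-0.214,0,0]'

```text
time: 17.13
eef_pos: [0.6289, 0.0621, 0.125]
ee_rot: [[-1.0, 0.006, -0.004], [0.006, 1.0, -0.0], [0.004, -0.0, -1.0]]
force: [-0.5, -0.5, -2.3]
grip_width: 0.578
```

servo_tool --deltas '[0,0,0.01,0,0,0,0.04,0,0,0,0.07,0,0,0,0.095,0,0,0,0.11,0,0,0,0.117,0,0,0,0.12,0,0,0,0.12,0]'

```text
time: 17.8
eef_pos: [0.6282, 0.0668, 0.0074]
ee_rot: [[-1.0, 0.0, -0.001], [0.0, 1.0, 0.0], [0.001, 0.0, -1.0]]
force: [-0.1, -0.2, -1.2]
grip_width: 0.576
```

servo_tool --deltas '[0,0,0.002,0,0,0,0.004,0,0,0,0.006,0,0,0,0.007,0,0,0,0.007,0]'

```text
time: 18.22
eef_pos: [0.6289, 0.066, 0.0013]
ee_rot: [[-1.0, 0.001, 0.001], [0.001, 1.0, -0.0], [-0.001, -0.0, -1.0]]
force: [-1.3, 0.1, 0.7]
grip_width: 0.575
```

servo_tool --deltas '[0,0,0,0,0,0,0,0,0,0,0,0,0,0,0,0,0,0,0,0]' --claw 0

```text
time: 18.63
eef_pos: [0.6288, 0.066, 0.0011]
ee_rot: [[-1.0, 0.001, 0.0], [0.001, 1.0, -0.0], [-0.0, -0.0, -1.0]]
force: [-0.2, -0.0, -0.2]
grip_width: 1.001
```

servo_tool --deltas '[0,0,-0.01,0,0,0,-0.04,0,0,0,-0.08,0,0,0,-0.12,0,0,0,-0.13,0,0,0,-0.13,0]'

```text
time: 19.13
eef_pos: [0.6306, 0.0659, 0.1358]
ee_rot: [[-1.0, 0.001, 0.008], [0.001, 1.0, -0.001], [-0.008, -0.001, -1.0]]
force: [-0.0, 0.6, -0.1]
grip_width: 0.998
```

```bash
python3 - <<'E'
from h import *
plan((.396,.250,.115,90),(.396,.250,-.022,90),(.396,.250,.13,90),(.514,.066,.13,90)); s=grab('scene'); d=grab('top')
for x in jars(d)+jars(s): print(x)
for x in jars(d,.072)+jars(s,.072): print(x)
E
```

```text
now 19.1333 [0.6306 0.0659 0.1358] phi 89.94 F [-0.   0.6 -0.1] g 0.998
   (0.396, 0.25, 0.115, 90) -> [0.2347, 0.1838, 0.0208] -0.06 rows 8
   (0.396, 0.25, -0.022, 90) -> [0.0, 0.0, 0.137] 0.0 rows 4
   (0.396, 0.25, 0.13, 90) -> [0.0, 0.0, -0.152] 0.0 rows 4
   (0.514, 0.066, 0.13, 90) -> [-0.118, -0.184, 0.0] 0.0 rows 6
(np.int32(230), array([ 96.5, 196. ]), array([0.5883, 0.4   ]))
(np.int32(250), array([106.5, 264.5]), array([0.4157, 0.3686]))
(np.int32(212), array([152.8, 272.1]), array([0.3962, 0.2519]))
(np.int32(126), array([344.6, 134. ]), array([0.4173, 0.3712]))
(np.int32(160), array([384.6, 164. ]), array([0.5898, 0.4016]))
(np.int32(184), array([287. , 201.7]), array([0.6203, 0.0708]))
(np.int32(230), array([ 96.5, 196. ]), array([0.586 , 0.3956]))
(np.int32(250), array([106.5, 264.5]), array([0.4153, 0.3646]))
(np.int32(212), array([152.8, 272.1]), array([0.3959, 0.2492]))
(np.int32(126), array([344.6, 134. ]), array([0.4309, 0.3605]))
(np.int32(160), array([384.6, 164. ]), array([0.6003, 0.3904]))
(np.int32(184), array([287. , 201.7]), array([0.6303, 0.0654]))
```

servo_tool --deltas '[0.03,0.023,0,0,0.06,0.048,0,0,0.095,0.075,0,0,0.125,0.1,0,0,0.157,0.124,0.01,0,0.19,0.15,0.02,0,0.22,0.174,0.02,0,0.233,0.184,0.02,0]'

```text
time: 19.9
eef_pos: [0.3911, 0.2518, 0.109]
ee_rot: [[-1.0, -0.001, -0.005], [-0.001, 1.0, -0.001], [0.005, -0.001, -1.0]]
force: [0.2, -0.5, 0.1]
grip_width: 0.998
```

servo_tool --deltas '[0,0,0,0,0,0,0.03,0,0,0,0.065,0,0,0,0.1,0,0,0,0.12,0,0,0,0.13,0,0,0,0.133,0,0,0,0.133,0]'

```text
time: 20.57
eef_pos: [0.3962, 0.2499, -0.0223]
ee_rot: [[-1.0, 0.002, -0.001], [0.002, 1.0, -0.0], [0.001, -0.0, -1.0]]
force: [-0.7, 0.6, 0.3]
grip_width: 0.995
```

servo_tool --deltas '[0,0,0,0,0,0,0,0,0,0,0,0,0,0,0,0,0,0,0,0,0,0,0,0]' --claw 1

```text
time: 21.07
eef_pos: [0.3966, 0.2505, -0.0209]
ee_rot: [[-1.0, 0.001, 0.002], [0.001, 1.0, 0.001], [-0.002, 0.001, -1.0]]
force: [-0.2, -0.2, 5.5]
grip_width: 0.577
```

servo_tool --deltas '[0,0,-0.005,0,0,0,-0.02,0,0,0,-0.045,0,0,0,-0.075,0,0,0,-0.105,0,0,0,-0.13,0,0,0,-0.14,0,0,0,-0.14,0]'

```text
time: 21.73
eef_pos: [0.3971, 0.2507, 0.1209]
ee_rot: [[-1.0, 0.001, 0.005], [0.001, 1.0, 0.002], [-0.005, 0.002, -1.0]]
force: [0.2, -1.1, -1.9]
grip_width: 0.578
```

```bash
python3 - <<'E'
from h import *
plan((.514,.066,.12,90)); s=grab('scene')
for x in jars(s): print(x)
E
```

```text
now 21.7333 [0.3971 0.2507 0.1209] phi 89.95 F [ 0.2 -1.1 -1.9] g 0.578
   (0.514, 0.066, 0.12, 90) -> [-0.1171, -0.1846, 0.0009] -0.05 rows 6
(np.int32(102), array([314.8,  99.8]), array([0.1939, 0.3826]))
(np.int32(124), array([344.4, 134. ]), array([0.4172, 0.3708]))
(np.int32(156), array([384.7, 164.1]), array([0.59  , 0.4016]))
(np.int32(184), array([286.9, 201.5]), array([0.6198, 0.0708]))
```

servo_tool --deltas '[-0.01,-0.016,0,0,-0.031,-0.048,0,0,-0.052,-0.08,0,0,-0.073,-0.114,0,0,-0.094,-0.147,0,0,-0.109,-0.172,0,0,-0.117,-0.184,0,0,-0.117,-0.184,0,0]'

```text
time: 22.45
eef_pos: [0.5133, 0.0641, 0.1167]
ee_rot: [[-1.0, 0.004, -0.002], [0.004, 1.0, -0.0], [0.002, -0.0, -1.0]]
force: [0.1, -0.1, -0.8]
grip_width: 0.579
```

servo_tool --deltas '[0,0,0,0,0,0,0.03,0,0,0,0.06,0,0,0,0.09,0,0,0,0.11,0,0,0,0.118,0,0,0,0.122,0,0,0,0.122,0]'

```text
time: 23.12
eef_pos: [0.5124, 0.067, -0.0039]
ee_rot: [[-1.0, 0.0, -0.0], [0.0, 1.0, 0.0], [0.0, 0.0, -1.0]]
force: [-0.1, -0.1, -1.1]
grip_width: 0.58
```

servo_tool --deltas '[0,0,0.002,0,0,0,0.004,0,0,0,0.006,0,0,0,0.006,0,0,0,0.006,0]'

```text
time: 23.53
eef_pos: [0.5133, 0.0662, -0.0089]
ee_rot: [[-1.0, 0.001, 0.002], [0.001, 1.0, -0.0], [-0.002, -0.0, -1.0]]
force: [-1.4, 0.9, 6.3]
grip_width: 0.576
```

servo_tool --deltas '[0,0,0,0,0,0,0,0,0,0,0,0,0,0,0,0,0,0,0,0]' --claw 0

```text
time: 23.95
eef_pos: [0.5128, 0.0661, -0.01]
ee_rot: [[-1.0, 0.001, 0.0], [0.001, 1.0, -0.0], [-0.0, -0.0, -1.0]]
force: [-1.1, -0.4, 0.5]
grip_width: 1.002
```

servo_tool --deltas '[0,0,-0.01,0,0,0,-0.04,0,0,0,-0.08,0,0,0,-0.12,0,0,0,-0.13,0,0,0,-0.13,0]'

```text
time: 24.45
eef_pos: [0.5145, 0.066, 0.1238]
ee_rot: [[-1.0, 0.001, 0.007], [0.001, 1.0, -0.001], [-0.007, -0.001, -1.0]]
force: [0.4, 0.3, 0.6]
grip_width: 0.998
```

servo_tool --deltas '[0.01,0.032,0,6,0.022,0.07,0,13,0.034,0.107,0,20,0.046,0.144,0,27,0.058,0.182,0,34,0.07,0.22,0,41,0.082,0.257,0,48,0.094,0.294,0,55]'

```text
time: 25.12
eef_pos: [0.4229, 0.3459, 0.1189]
ee_rot: [[-0.629, 0.777, -0.002], [0.777, 0.629, -0.001], [0.0, -0.002, -1.0]]
force: [0.3, 0.6, 0.5]
grip_width: 1.0
```

servo_tool --deltas '[0,0,0,7,0,0,0,14,0,0,0,21,0,0,0,28,0,0,0,35,0,0,0,35]'

```text
time: 25.62
eef_pos: [0.4238, 0.3443, 0.1189]
ee_rot: [[-0.071, 0.997, -0.002], [0.997, 0.071, -0.001], [-0.001, -0.002, -1.0]]
force: [-0.2, -0.5, -0.8]
grip_width: 1.006
```

```bash
python3 - <<'E'
from h import *
s=grab('scene'); d=grab('top');plan((.4162,.370,.11,0),(.4162,.370,-.022,0),(.4162,.370,.12,0),(.572,.008,.12,0)); 
for x in jars(d)+jars(s)+jars(s,.072): print(x)
E
```

```text
now 25.7167 [0.424  0.3444 0.1192] phi 4.53 F [-0.3 -0.1  0.3] g 0.999
   (0.4162, 0.37, 0.11, 0) -> [0.0261, -0.0057, 0.0092] 4.53 rows 1
   (0.4162, 0.37, -0.022, 0) -> [0.0, 0.0, 0.132] 0.0 rows 4
   (0.4162, 0.37, 0.12, 0) -> [0.0, 0.0, -0.142] 0.0 rows 4
   (0.572, 0.008, 0.12, 0) -> [-0.362, 0.1558, 0.0] 0.0 rows 10
(np.int32(208), array([227.6, 177.4]), array([0.6274, 0.0655]))
(np.int32(232), array([ 96.5, 196.1]), array([0.5882, 0.4   ]))
(np.int32(216), array([228.4, 223. ]), array([0.5125, 0.0652]))
(np.int32(162), array([109. , 263.7]), array([0.4178, 0.3623]))
(np.int32(124), array([344.5, 134. ]), array([0.4171, 0.371 ]))
(np.int32(157), array([384.7, 164. ]), array([0.5899, 0.4017]))
(np.int32(156), array([269.7, 173.7]), array([0.5023, 0.0714]))
(np.int32(182), array([286.9, 201.6]), array([0.62  , 0.0708]))
(np.int32(124), array([344.5, 134. ]), array([0.4307, 0.3603]))
(np.int32(157), array([384.7, 164. ]), array([0.6004, 0.3905]))
(np.int32(156), array([269.7, 173.7]), array([0.5144, 0.066 ]))
(np.int32(182), array([286.9, 201.6]), array([0.63  , 0.0654]))
```

servo_tool --deltas '[0.013,-0.003,0,2,0.026,-0.006,0,4.5,0.026,-0.006,0.01,4.5,0.026,-0.006,0.01,4.5,0.026,-0.006,0.01,4.5]'

```text
time: 26.13
eef_pos: [0.416, 0.3694, 0.1089]
ee_rot: [[0.001, 1.0, -0.002], [1.0, -0.001, -0.001], [-0.001, -0.002, -1.0]]
force: [-0.1, 0.2, 0.2]
grip_width: 1.002
```

servo_tool --deltas '[0,0,0.01,0,0,0,0.035,0,0,0,0.065,0,0,0,0.1,0,0,0,0.12,0,0,0,0.128,0,0,0,0.131,0,0,0,0.131,0]'

```text
time: 26.8
eef_pos: [0.4168, 0.37, -0.0208]
ee_rot: [[0.003, 1.0, 0.0], [1.0, -0.003, 0.0], [0.0, 0.0, -1.0]]
force: [-0.1, 1.0, -0.5]
grip_width: 0.999
```

servo_tool --deltas '[0,0,0,0,0,0,0,0,0,0,0,0,0,0,0,0,0,0,0,0,0,0,0,0]' --claw 1

```text
time: 27.3
eef_pos: [0.4169, 0.3704, -0.0198]
ee_rot: [[0.003, 1.0, 0.001], [1.0, -0.003, 0.001], [0.001, 0.001, -1.0]]
force: [-1.6, -0.3, 6.3]
grip_width: 0.574
```

servo_tool --deltas '[0,0,-0.005,0,0,0,-0.02,0,0,0,-0.045,0,0,0,-0.075,0,0,0,-0.105,0,0,0,-0.13,0,0,0,-0.14,0,0,0,-0.14,0]'

```text
time: 27.97
eef_pos: [0.4173, 0.3707, 0.1213]
ee_rot: [[0.003, 1.0, 0.004], [1.0, -0.003, 0.002], [0.002, 0.004, -1.0]]
force: [-0.3, 0.5, -1.6]
grip_width: 0.58
```

```bash
python3 - <<'E'
from h import *
plan((.494,.19,.12,0),(.572,.008,.12,0)); s=grab('scene')
for x in jars(s): print(x)
E
```

```text
now 27.9667 [0.4173 0.3707 0.1213] phi -0.18 F [-0.3  0.5 -1.6] g 0.58
   (0.494, 0.19, 0.12, 0) -> [-0.1804, 0.0773, 0.0013] -0.18 rows 5
   (0.572, 0.008, 0.12, 0) -> [-0.182, 0.078, 0.0] 0.0 rows 5
(np.int32(67), array([349.7,  95.1]), array([0.2126, 0.5197]))
(np.int32(156), array([384.7, 164.1]), array([0.59  , 0.4016]))
(np.int32(158), array([269.7, 173.8]), array([0.5025, 0.0714]))
(np.int32(182), array([286.9, 201.6]), array([0.6198, 0.0708]))
```

servo_tool --deltas '[-0.012,0.005,0,0,-0.04,0.017,0,0,-0.075,0.032,0,0,-0.11,0.047,0,0,-0.145,0.062,0,0,-0.18,0.077,0,0,-0.215,0.093,0,0,-0.25,0.108,0,0]'

```text
time: 28.68
eef_pos: [0.5231, 0.1171, 0.117]
ee_rot: [[0.004, 1.0, -0.003], [1.0, -0.004, -0.0], [-0.0, -0.003, -1.0]]
force: [0.7, 0.6, -2.5]
grip_width: 0.58
```

servo_tool --deltas '[-0.035,0.015,0,0,-0.065,0.028,0,0,-0.09,0.038,0,0,-0.105,0.044,0,0,-0.112,0.047,0,0,-0.112,0.047,0,0,-0.112,0.047,0,0,-0.112,0.047,0,0]'

```text
time: 29.35
eef_pos: [0.5696, 0.009, 0.1187]
ee_rot: [[0.002, 1.0, -0.001], [1.0, -0.002, 0.0], [0.0, -0.001, -1.0]]
force: [0.3, 0.7, -1.9]
grip_width: 0.577
```

servo_tool --deltas '[0,0,0.01,0,0,0,0.035,0,0,0,0.065,0,0,0,0.09,0,0,0,0.11,0,0,0,0.118,0,0,0,0.122,0,0,0,0.122,0]'

```text
time: 30.02
eef_pos: [0.5701, 0.0081, -0.0032]
ee_rot: [[0.003, 1.0, -0.0], [1.0, -0.003, 0.0], [0.0, -0.0, -1.0]]
force: [0.0, 1.0, -2.3]
grip_width: 0.577
```

servo_tool --deltas '[0,0,0.002,0,0,0,0.004,0,0,0,0.005,0,0,0,0.005,0,0,0,0.005,0]'

```text
time: 30.43
eef_pos: [0.5704, 0.0076, -0.0077]
ee_rot: [[0.003, 1.0, 0.001], [1.0, -0.003, -0.0], [-0.0, 0.001, -1.0]]
force: [0.7, 0.7, -1.4]
grip_width: 0.574
```

servo_tool --deltas '[0,0,0.001,0,0,0,0.001,0,0,0,0.001,0]'

```text
time: 30.68
eef_pos: [0.5705, 0.0075, -0.0078]
ee_rot: [[0.003, 1.0, 0.001], [1.0, -0.003, -0.0], [-0.0, 0.001, -1.0]]
force: [-4.4, 0.7, 8.4]
grip_width: 0.575
```

servo_tool --deltas '[0,0,0,0,0,0,0,0,0,0,0,0,0,0,0,0,0,0,0,0]' --claw 0

```text
time: 31.1
eef_pos: [0.5702, 0.0076, -0.009]
ee_rot: [[0.003, 1.0, -0.0], [1.0, -0.003, -0.0], [-0.0, -0.0, -1.0]]
force: [0.3, 0.5, 0.2]
grip_width: 1.002
```

servo_tool --deltas '[0,0,-0.01,0,0,0,-0.04,0,0,0,-0.08,0,0,0,-0.12,0,0,0,-0.13,0,0,0,-0.13,0]'

```text
time: 31.6
eef_pos: [0.5719, 0.0073, 0.1252]
ee_rot: [[0.003, 1.0, 0.007], [1.0, -0.003, -0.001], [-0.001, 0.007, -1.0]]
force: [-0.2, -0.1, 0.3]
grip_width: 0.998
```

servo_tool --deltas '[0.04,0.002,0,0,0.08,0.004,0,0,0.12,0.006,0,0,0.16,0.008,0,0,0.2,0.01,0,0,0.24,0.012,0,0,0.28,0.014,0,0,0.3,0.015,0,0]'

```text
time: 32.27
eef_pos: [0.5848, 0.3116, 0.1194]
ee_rot: [[0.0, 1.0, -0.002], [1.0, -0.0, 0.0], [0.0, -0.002, -1.0]]
force: [0.1, -1.4, -0.5]
grip_width: 1.003
```

```bash
python3 - <<'E'
from h import *
s=grab('scene'); d=grab('top');plan((.5895,.401,.11,0),(.5895,.401,-.021,0)); 
for x in jars(d)+jars(s)+jars(s,.072): print(x)
E
```

```text
now 32.3667 [0.5848 0.3107 0.1191] phi 0.05 F [ 0.3 -0.1 -0.3] g 1.005
   (0.5895, 0.401, 0.11, 0) -> [0.0903, 0.0047, 0.0091] 0.05 rows 3
   (0.5895, 0.401, -0.021, 0) -> [0.0, 0.0, 0.131] 0.0 rows 4
(np.int32(206), array([227.6, 177.5]), array([0.6273, 0.0654]))
(np.int32(213), array([251.7, 199. ]), array([0.5709, 0.0065]))
(np.int32(216), array([228.4, 223. ]), array([0.5124, 0.0653]))
(np.int32(159), array([384.6, 164. ]), array([0.5896, 0.4017]))
(np.int32(157), array([269.7, 173.8]), array([0.5029, 0.0712]))
(np.int32(176), array([258.2, 193.3]), array([0.563 , 0.0118]))
(np.int32(185), array([287. , 201.7]), array([0.6204, 0.0707]))
(np.int32(159), array([384.6, 164. ]), array([0.6002, 0.3904]))
(np.int32(157), array([269.7, 173.8]), array([0.5149, 0.0658]))
(np.int32(176), array([258.2, 193.3]), array([0.5741, 0.0074]))
(np.int32(185), array([287. , 201.7]), array([0.6303, 0.0653]))
```

servo_tool --deltas '[0.035,0.002,0,0,0.07,0.004,0,0,0.09,0.005,0.01,0,0.09,0.005,0.01,0,0.09,0.005,0.01,0]'

```text
time: 32.78
eef_pos: [0.5909, 0.397, 0.109]
ee_rot: [[0.003, 1.0, -0.003], [1.0, -0.003, -0.002], [-0.002, -0.003, -1.0]]
force: [-0.1, 1.0, 0.1]
grip_width: 0.998
```

servo_tool --deltas '[0,0,0.01,0,0,0,0.035,0,0,0,0.065,0,0,0,0.1,0,0,0,0.12,0,0,0,0.128,0,0,0,0.131,0,0,0,0.131,0]'

```text
time: 33.45
eef_pos: [0.5921, 0.3969, -0.0194]
ee_rot: [[0.004, 1.0, 0.001], [1.0, -0.004, 0.0], [0.0, 0.001, -1.0]]
force: [0.4, 0.6, 0.6]
grip_width: 1.0
```

servo_tool --deltas '[0,0,0,0,0,0,0,0,0,0,0,0,0,0,0,0,0,0,0,0,0,0,0,0]' --claw 1

```text
time: 33.95
eef_pos: [0.592, 0.3978, -0.0184]
ee_rot: [[0.003, 1.0, 0.002], [1.0, -0.003, 0.001], [0.001, 0.002, -1.0]]
force: [-2.1, -1.0, 5.6]
grip_width: 0.577
```

servo_tool --deltas '[0,0,-0.005,0,0,0,-0.02,0,0,0,-0.045,0,0,0,-0.075,0,0,0,-0.105,0,0,0,-0.13,0,0,0,-0.14,0,0,0,-0.14,0]'

```text
time: 34.62
eef_pos: [0.5925, 0.398, 0.1228]
ee_rot: [[0.003, 1.0, 0.004], [1.0, -0.003, 0.002], [0.002, 0.004, -1.0]]
force: [0.2, -0.8, -1.8]
grip_width: 0.576
```

```bash
python3 - <<'E'
from h import *
plan((.572,.124,.12,0)); s=grab('scene')
for x in jars(s): print(x)
E
```

```text
now 34.6167 [0.5925 0.398  0.1228] phi -0.19 F [ 0.2 -0.8 -1.8] g 0.576
   (0.572, 0.124, 0.12, 0) -> [-0.2741, -0.0196, 0.0028] -0.19 rows 7
(np.int32(98), array([395.5, 124.1]), array([0.4327, 0.5598]))
(np.int32(157), array([269.6, 173.7]), array([0.5024, 0.0713]))
(np.int32(173), array([258.1, 193.3]), array([0.5631, 0.0117]))
(np.int32(185), array([286.9, 201.6]), array([0.6201, 0.0707]))
```

servo_tool --deltas '[-0.012,-0.001,0,0,-0.045,-0.004,0,0,-0.085,-0.007,0,0,-0.125,-0.01,0,0,-0.165,-0.013,0,0,-0.205,-0.016,0,0,-0.24,-0.019,0,0,-0.262,-0.021,0,0]'

```text
time: 35.33
eef_pos: [0.5681, 0.1323, 0.1177]
ee_rot: [[0.005, 1.0, -0.004], [1.0, -0.005, -0.001], [-0.001, -0.004, -1.0]]
force: [-0.0, -0.3, -1.8]
grip_width: 0.575
```

servo_tool --deltas '[-0.01,0,0,0,-0.015,0,0,0,-0.015,0,0,0,-0.015,0,0,0]'

```text
time: 35.67
eef_pos: [0.5693, 0.1216, 0.1192]
ee_rot: [[0.003, 1.0, -0.001], [1.0, -0.003, 0.0], [0.0, -0.001, -1.0]]
force: [-0.4, 1.2, -2.5]
grip_width: 0.576
```

servo_tool --deltas '[0,0,0.01,0,0,0,0.035,0,0,0,0.065,0,0,0,0.09,0,0,0,0.11,0,0,0,0.118,0,0,0,0.122,0,0,0,0.122,0]'

```text
time: 36.33
eef_pos: [0.5694, 0.1212, -0.0024]
ee_rot: [[0.003, 1.0, -0.001], [1.0, -0.003, 0.0], [0.0, -0.001, -1.0]]
force: [-0.7, -0.6, -2.0]
grip_width: 0.579
```

servo_tool --deltas '[0,0,0.002,0,0,0,0.004,0,0,0,0.005,0,0,0,0.006,0,0,0,0.006,0]'

```text
time: 36.75
eef_pos: [0.5701, 0.1206, -0.0064]
ee_rot: [[0.003, 1.0, 0.001], [1.0, -0.003, 0.0], [0.0, 0.001, -1.0]]
force: [-3.9, 0.3, 8.6]
grip_width: 0.577
```

servo_tool --deltas '[0,0,0,0,0,0,0,0,0,0,0,0,0,0,0,0,0,0,0,0]' --claw 0

```text
time: 37.17
eef_pos: [0.5696, 0.1206, -0.008]
ee_rot: [[0.003, 1.0, 0.0], [1.0, -0.003, -0.0], [-0.0, 0.0, -1.0]]
force: [-0.1, -0.3, -0.5]
grip_width: 1.001
```

servo_tool --deltas '[0,0,-0.01,0,0,0,-0.04,0,0,0,-0.08,0,0,0,-0.12,0,0,0,-0.16,0,0,0,-0.2,0,0,0,-0.2,0]'

```text
time: 37.75
eef_pos: [0.5725, 0.1207, 0.2012]
ee_rot: [[0.003, 1.0, 0.014], [1.0, -0.003, 0.0], [0.0, 0.014, -1.0]]
force: [0.7, -0.1, 1.0]
grip_width: 1.004
```

servo_tool --deltas '[-0.04,-0.007,0,-7,-0.08,-0.014,0,-14,-0.12,-0.021,0,-21,-0.16,-0.028,0,-28,-0.2,-0.035,0,-35,-0.24,-0.042,0,-42,-0.27,-0.05,0,-49,-0.27,-0.05,0,-50]'

```text
time: 38.42
eef_pos: [0.5175, -0.1537, 0.1924]
ee_rot: [[-0.765, 0.644, 0.0], [0.644, 0.765, -0.001], [-0.001, -0.001, -1.0]]
force: [0.4, -0.0, 0.5]
grip_width: 0.999
```

```bash
python3 - <<'E'
from h import *
s=grab('scene','s5.png'); d=grab('top');plan((.467,-.42,.2,90)); 
for x in jars(d,.072)+jars(s,.072)+handle(s,.056)+handle(d,.056): print(x)
m=cv2.inRange(cv2.cvtColor(d['color'],cv2.COLOR_BGR2HSV),(0,0,165),(180,40,255))
k=contour(d,m,(400,238)); w=np.array([px2w(d,q,.022)[:2] for q in k]); f=fitc(w,.114); print('lid',f.x,np.abs(f.fun).mean())
E
```

```text
now 38.5167 [ 0.5182 -0.151   0.1923] phi 49.68 F [-0.4  1.3  0.3] g 0.998
   (0.467, -0.42, 0.2, 90) -> [-0.135, -0.2382, -0.0077] -40.32 rows 7
(np.int32(206), array([227.7, 177.5]), array([0.6244, 0.0646]))
(np.int32(211), array([251.7, 199. ]), array([0.5687, 0.0066]))
(np.int32(212), array([204.5, 200.4]), array([0.5682, 0.1225]))
(np.int32(217), array([228.4, 223. ]), array([0.5109, 0.0646]))
(np.int32(158), array([269.7, 173.8]), array([0.5148, 0.0659]))
(np.int32(168), array([297.7, 181.7]), array([0.573 , 0.1244]))
(np.int32(176), array([258.2, 193.2]), array([0.5738, 0.0076]))
(np.int32(193), array([287.1, 201.5]), array([0.6298, 0.0659]))
(np.int32(183), array([ 91.7, 219.1]), array([ 0.4858, -0.4163]), ((486.3895263671875, -416.5317077636719), (94.34120178222656, 19.904430389404297), 3.276634454727173), np.float64(2.9))
(np.int32(179), array([420.8, 234.6]), array([ 0.4689, -0.4177]), ((469.1153564453125, -417.5101318359375), (19.234323501586914, 63.49790954589844), 89.25106811523438), np.float64(179.6))
lid [ 0.46939568 -0.42214545] 0.00662369304454606
```

All four jars stand in the pot and the lid has not moved on the mat. I'll fetch the lid.

servo_tool --deltas '[-0.02,-0.036,0,-6,-0.042,-0.073,0,-12,-0.062,-0.11,0,-19,-0.082,-0.147,0,-26,-0.103,-0.184,0,-33,-0.124,-0.22,0,-39,-0.135,-0.238,0,-40.3,-0.135,-0.238,0,-40.3]'

```text
time: 39.18
eef_pos: [0.4672, -0.4217, 0.1914]
ee_rot: [[-1.0, 0.003, -0.0], [0.003, 1.0, -0.001], [0.0, -0.001, -1.0]]
force: [-0.8, 0.6, 0.1]
grip_width: 0.998
```

servo_tool --deltas '[0,0,0,0,0,0,0.04,0,0,0,0.08,0,0,0,0.11,0,0,0,0.125,0,0,0,0.13,0,0,0,0.13,0]'

```text
time: 39.77
eef_pos: [0.4689, -0.4164, 0.0616]
ee_rot: [[-1.0, -0.003, -0.001], [-0.003, 1.0, 0.001], [0.001, 0.001, -1.0]]
force: [0.4, -0.1, 1.6]
grip_width: 1.0
```

```bash
python3 - <<'E'
from h import *
plan((.467,-.42,-.002,90))
E
```

```text
now 39.7667 [ 0.4689 -0.4164  0.0616] phi 90.14 F [ 0.4 -0.1  1.6] g 1.0
   (0.467, -0.42, -0.002, 90) -> [0.0019, -0.0036, 0.0636] 0.14 rows 2
```

servo_tool --deltas '[0.001,-0.003,0.02,0,0.001,-0.003,0.045,0,0.001,-0.003,0.058,0,0.001,-0.003,0.063,0,0.001,-0.003,0.063,0,0.001,-0.003,0.063,0]'

```text
time: 40.27
eef_pos: [0.4679, -0.4216, 0.0005]
ee_rot: [[-1.0, -0.002, 0.001], [-0.002, 1.0, -0.002], [-0.001, -0.002, -1.0]]
force: [-0.3, 0.2, 1.1]
grip_width: 1.001
```

servo_tool --deltas '[0,0,0,0,0,0,0,0,0,0,0,0,0,0,0,0,0,0,0,0,0,0,0,0,0,0,0,0,0,0,0,0]' --claw 1 --newtons 60

```text
time: 40.93
eef_pos: [0.4674, -0.4213, -0.0006]
ee_rot: [[-1.0, -0.002, 0.0], [-0.002, 1.0, -0.0], [-0.0, -0.0, -1.0]]
force: [-0.4, 0.4, 4.1]
grip_width: 0.22
```

servo_tool --deltas '[0,0,-0.003,0,0,0,-0.01,0,0,0,-0.03,0,0,0,-0.06,0,0,0,-0.095,0,0,0,-0.13,0,0,0,-0.16,0,0,0,-0.17,0]'

```text
time: 41.6
eef_pos: [0.4682, -0.4223, 0.1743]
ee_rot: [[-1.0, -0.002, 0.004], [-0.002, 1.0, -0.006], [-0.004, -0.006, -1.0]]
force: [-0.2, -0.1, -2.1]
grip_width: 0.221
```

```bash
python3 - <<'E'
from h import *
plan((.53,-.17,.17,106),(.571,.0655,.17,121))
E
```

```text
now 41.6 [ 0.4682 -0.4223  0.1743] phi 90.11 F [-0.2 -0.1 -2.1] g 0.221
   (0.53, -0.17, 0.17, 106) -> [-0.0623, 0.2522, 0.0043] -15.89 rows 7
   (0.571, 0.0655, 0.17, 121) -> [-0.1043, 0.2151, 0.0] -15.0 rows 6
```

servo_tool --deltas '[-0.005,0.018,0,-1,-0.014,0.055,0,-3,-0.024,0.094,0,-6,-0.033,0.134,0,-8.5,-0.043,0.173,0,-11,-0.052,0.21,0,-13.5,-0.059,0.24,0,-15.5,-0.062,0.252,0,-16]'

```text
time: 42.27
eef_pos: [0.5288, -0.165, 0.1681]
ee_rot: [[-0.959, -0.282, -0.002], [-0.282, 0.959, 0.002], [0.001, 0.002, -1.0]]
force: [-0.3, -0.1, -2.6]
grip_width: 0.22
```

servo_tool --deltas '[-0.009,0.018,0,-1,-0.026,0.052,0,-4,-0.043,0.09,0,-7,-0.062,0.127,0,-9.5,-0.079,0.163,0,-12,-0.094,0.195,0,-14,-0.104,0.214,0,-15,-0.104,0.214,0,-15]'

```text
time: 42.93
eef_pos: [0.5691, 0.0691, 0.1679]
ee_rot: [[-0.854, -0.521, -0.002], [-0.521, 0.854, 0.001], [0.001, 0.002, -1.0]]
force: [-0.1, -0.5, -1.8]
grip_width: 0.221
```

servo_tool --deltas '[0,0,0.005,0,0,0,0.02,0,0,0,0.04,0,0,0,0.06,0,0,0,0.07,0,0,0,0.075,0,0,0,0.075,0]'

```text
time: 43.52
eef_pos: [0.5689, 0.0646, 0.093]
ee_rot: [[-0.857, -0.516, -0.002], [-0.516, 0.857, 0.0], [0.002, 0.001, -1.0]]
force: [-0.0, 0.1, -2.1]
grip_width: 0.218
```

```bash
python3 - <<'E'
from h import *
plan((.571,.0655,.09,121)); s=grab('scene'); d=grab('top')
for x in jars(d,.072)+jars(s,.072): print(x)
cv2.imwrite('pics/lid.png',np.hstack([cv2.resize(s['color'][80:240,210:350],None,fx=2.8,fy=2.8),cv2.resize(d['color'][120:280,150:290],None,fx=2.8,fy=2.8)]))
E
```

```text
now 43.5167 [0.5689 0.0646 0.093 ] phi 121.04 F [-0.   0.1 -2.1] g 0.218
   (0.571, 0.0655, 0.09, 121) -> [-0.0023, -0.0004, 0.003] 0.04 rows 1
```

View pics/lid.png

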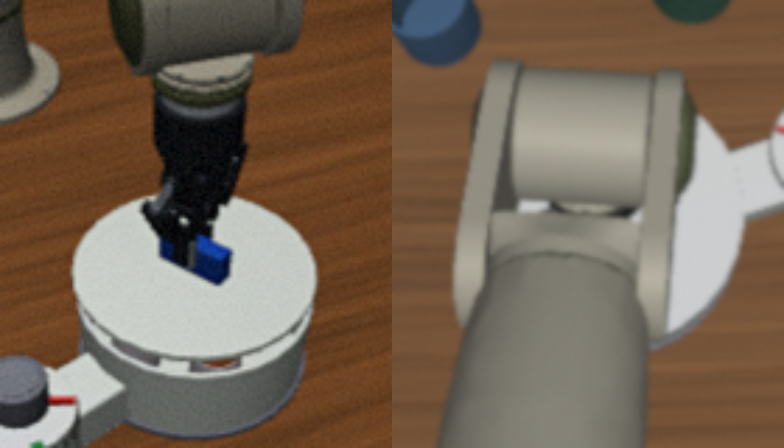

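The lid hovers level and centred about 20 mm above the rim, with the jar tops visible through the gap. I'll lower it gently.

servo_tool --deltas '[-0.002,0,0.003,0,-0.002,0,0.006,0,-0.002,0,0.009,0,-0.002,0,0.012,0,-0.002,0,0.014,0,-0.002,0,0.014,0]'

```text
time: 44.12
eef_pos: [0.5707, 0.0665, 0.0795]
ee_rot: [[-0.856, -0.517, -0.001], [-0.517, 0.856, 0.0], [0.001, 0.001, -1.0]]
force: [-0.2, -0.8, -3.2]
grip_width: 0.219
```

servo_tool --deltas '[0,0,0.001,0,0,0,0.002,0,0,0,0.003,0,0,0,0.004,0,0,0,0.0045,0,0,0,0.0045,0]'

```text
time: 44.62
eef_pos: [0.571, 0.0665, 0.0754]
ee_rot: [[-0.856, -0.517, -0.0], [-0.517, 0.856, 0.0], [0.0, 0.0, -1.0]]
force: [0.4, -0.8, -2.2]
grip_width: 0.218
```

servo_tool --deltas '[0,0,0.001,0,0,0,0.0015,0,0,0,0.002,0,0,0,0.002,0]'

```text
time: 44.95
eef_pos: [0.571, 0.0664, 0.0736]
ee_rot: [[-0.856, -0.517, 0.0], [-0.517, 0.856, -0.0], [-0.0, -0.0, -1.0]]
force: [-0.4, -0.1, -0.6]
grip_width: 0.219
```

servo_tool --deltas '[0,0,0,0,0,0,0,0,0,0,0,0,0,0,0,0,0,0,0,0,0,0,0,0]' --claw 0

```text
time: 45.45
eef_pos: [0.571, 0.0664, 0.0736]
ee_rot: [[-0.856, -0.517, 0.0], [-0.517, 0.856, -0.0], [-0.0, -0.0, -1.0]]
force: [-0.5, -0.7, -0.0]
grip_width: 1.004
```

servo_tool --deltas '[0,0,-0.02,0,0,0,-0.05,0,0,0,-0.09,0,0,0,-0.12,0,0,0,-0.12,0]'

```text
time: 45.87
eef_pos: [0.5735, 0.0663, 0.2002]
ee_rot: [[-0.856, -0.517, 0.011], [-0.517, 0.856, -0.001], [-0.009, -0.007, -1.0]]
force: [1.1, -0.7, 1.3]
grip_width: 1.0
```

servo_tool --deltas '[0.12,-0.12,0,0,0.12,-0.12,0,0,0.12,-0.12,0,0,0.12,-0.12,0,0,0.12,-0.12,0,0,0.12,-0.12,0,0]'

```text
time: 46.37
eef_pos: [0.5297, -0.1002, 0.1932]
ee_rot: [[-0.858, -0.514, -0.0], [-0.514, 0.858, 0.0], [0.0, 0.0, -1.0]]
force: [-0.6, 0.8, 0.1]
grip_width: 1.0
```

```bash
python3 - <<'E'
from h import *
s=grab('scene','s6.png'); d=grab('top','t6.png');plan()
for x in handle(d,.13)+handle(s,.13): print(x)
cv2.imwrite('pics/seat.png',np.hstack([cv2.resize(s['color'][140:270,180:340],None,fx=2.5,fy=2.5),cv2.resize(d['color'][130:260,170:330],None,fx=2.5,fy=2.5)]))
E
```

```text
now 46.4667 [ 0.5303 -0.0977  0.1933] phi 121.11 F [-0.1 -0.   0.1] g 1.001
(np.int32(177), array([226.2, 194.5]), array([0.5706, 0.0656]), ((570.6258544921875, 65.4887466430664), (67.05641174316406, 14.548606872558594), 31.382587432861328), np.float64(-148.9))
(np.int32(287), array([279.7, 175.6]), array([0.5886, 0.0607]), ((588.2010498046875, 60.652706146240234), (77.27595520019531, 41.654563903808594), 31.30872344970703), np.float64(18.1))
```

View pics/seat.png

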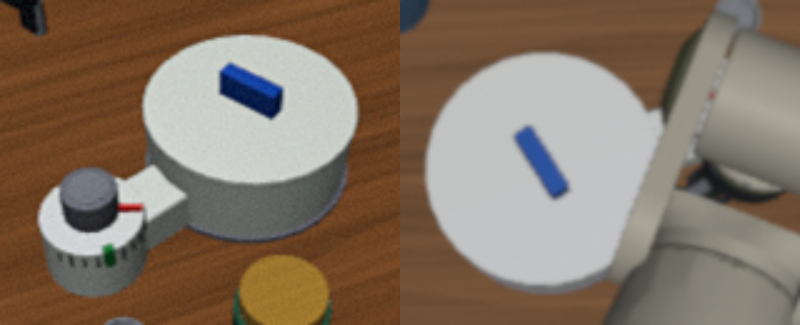

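The lid is seated level, back within 1 mm of where it started. Now the wheel: I'll measure the axis, pointer and clip.

```bash
cat >> h.py <<'E'
def wheel(D,c,names=('red','green')):
    hsv=cv2.cvtColor(D['color'],cv2.COLOR_BGR2HSV); H,W=hsv.shape[:2]
    u0=w2px(D,[*c,.08]); m=np.zeros((H,W),np.uint8); cv2.circle(m,tuple(int(v) for v in u0),45,255,-1)
    for n in names:
        if n=='red': k=cv2.inRange(hsv,(0,130,90),(5,255,255))|cv2.inRange(hsv,(170,130,90),(180,255,255)); z=.077
        else: k=cv2.inRange(hsv,(50,110,40),(85,255,255)); z=.082
        p=np.argwhere((k&m)>0)[:,::-1]
        if n=='red': # keep within 55 mm of axis
            p=np.array([q for q in p if np.linalg.norm(px2w(D,q,z)[:2]-c)<.06])
        if len(p)==0: print(n,'none'); continue
        w=np.array([px2w(D,q,z)[:2] for q in p])-c; r=np.hypot(*w.T); o=w[r>(.04 if n=='red' else 0)]
        print(n,len(p),p.mean(0).round(1),'r',r.min().round(3),r.max().round(3),'ang',np.degrees(np.arctan2(o[:,1].mean(),o[:,0].mean())).round(1),'all',np.degrees(np.arctan2(w[:,1].mean(),w[:,0].mean())).round(1))
E
python3 - <<'E'
from h import *
D=grab('top'); S=grab('scene'); D['color']=cv2.imread('pics/t3.png')
hsv=cv2.cvtColor(S['color'],cv2.COLOR_BGR2HSV)
m=cv2.inRange(hsv,(100,5,80),(130,70,200)); 
# wheel top fit in scene by gradient of circle at z=.107
def sc(DD,c):
    g=cv2.GaussianBlur(cv2.cvtColor(DD['color'],6),(3,3),0).astype(float); gx,gy=cv2.Sobel(g,6,1,0),cv2.Sobel(g,6,0,1)
    def f(x,y):
        t=0
        for a in np.radians(range(0,360,6)):
            n=np.array([np.cos(a),np.sin(a),0]); u=w2px(DD,np.array([x,y,.107])+.028*n); v=w2px(DD,np.array([x,y,.107])+.030*n)-u; v/=np.linalg.norm(v)
            t+=cv2.getRectSubPix((gx*v[0]+gy*v[1]).astype(np.float32),(1,1),tuple(u.astype(float)))[0,0] if 0 else gx[int(round(u[1])),int(round(u[0]))]*v[0]+gy[int(round(u[1])),int(round(u[0]))]*v[1]
        return abs(t)
    return max((f(x,y),x,y) for x in np.arange(.62,.645,.001) for y in np.arange(-.14,-.117,.001))
print(sc(D,0),sc(S,0))
c=np.array([.632,-.1293])
for X in(D,S): wheel(X,c)
plan((.632,-.1293,.19,121),(.632,-.1293,.05,121))
E
```

```text
(np.float64(11794.156633977103), np.float64(0.629), np.float64(-0.127)) (np.float64(7187.9758245873645), np.float64(0.645), np.float64(-0.129))
red 6 [291.5 166.8] r 0.031 0.044 ang 67.3 all 67.6
green 7 [304.7 150. ] r 0.053 0.058 ang 0.5 all 0.5
red 20 [231.6 222.6] r 0.03 0.052 ang 68.1 all 67.9
green 29 [223.4 241.8] r 0.056 0.077 ang 0.7 all 0.7
now 46.5667 [ 0.5305 -0.097   0.1934] phi 121.21 F [0.7 0.7 0.5] g 0.999
   (0.632, -0.1293, 0.19, 121) -> [-0.0701, -0.0802, 0.0034] 0.21 rows 3
   (0.632, -0.1293, 0.05, 121) -> [0.0, 0.0, 0.14] 0.0 rows 4
```

servo_tool --deltas '[-0.035,-0.04,0,0,-0.07,-0.08,0,0,-0.07,-0.08,0,0,-0.07,-0.08,0,0,-0.07,-0.08,0,0]'

```text
time: 46.98
eef_pos: [0.6321, -0.1294, 0.1923]
ee_rot: [[-0.855, -0.518, -0.001], [-0.518, 0.855, 0.001], [0.001, 0.001, -1.0]]
force: [-0.1, 1.1, 0.1]
grip_width: 1.0
```

servo_tool --deltas '[0,0,0.03,0,0,0,0.065,0,0,0,0.1,0,0,0,0.12,0,0,0,0.128,0,0,0,0.13,0,0,0,0.13,0]'

```text
time: 47.57
eef_pos: [0.6318, -0.1303, 0.0647]
ee_rot: [[-0.856, -0.517, 0.001], [-0.517, 0.856, -0.0], [-0.001, -0.001, -1.0]]
force: [0.5, 0.2, -0.3]
grip_width: 0.999
```

```bash
python3 - <<'E'
from h import *
S=grab('scene'); plan((.632,-.1293,.052,121))
cv2.imwrite('pics/w1.png',cv2.convertScaleAbs(cv2.resize(S['color'][150:270,160:290],None,fx=4,fy=4,interpolation=2),alpha=1.3,beta=20))
E
```

```text
now 47.6167 [ 0.6322 -0.1306  0.0654] phi 121.13 F [0.6 0.3 0.6] g 1.001
   (0.632, -0.1293, 0.052, 121) -> [-0.0005, 0.0012, 0.0134] 0.13 rows 1
```

View pics/w1.png

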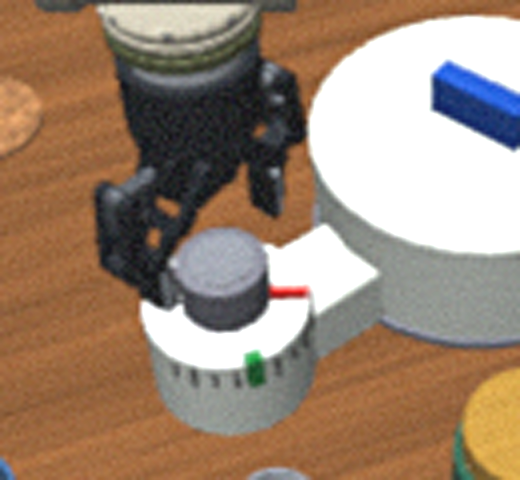

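The jaws straddle the wheel (wheel top centre at crop (222,258), tips at (160,300) and (272,212)), level with its top. I'll go down 14 mm and grip lightly.

servo_tool --deltas '[0,0.001,0.005,0,0,0.001,0.01,0,0,0.001,0.014,0,0,0.001,0.014,0]'

```text
time: 47.95
eef_pos: [0.6306, -0.1296, 0.0487]
ee_rot: [[-0.856, -0.517, -0.001], [-0.517, 0.856, 0.0], [0.001, 0.001, -1.0]]
force: [0.3, -0.2, -0.4]
grip_width: 0.997
```

servo_tool --deltas '[0,0,0,0,0,0,0,0,0,0,0,0,0,0,0,0,0,0,0,0,0,0,0,0]' --claw 1 --newtons 25

```text
time: 48.45
eef_pos: [0.6311, -0.1297, 0.05]
ee_rot: [[-0.856, -0.517, 0.0], [-0.517, 0.856, 0.0], [-0.0, -0.0, -1.0]]
force: [-2.7, 1.2, 5.5]
grip_width: 0.646
```

servo_tool --deltas '[0,0,0,4,0,0,0,9,0,0,0,14,0,0,0,19,0,0,0,24,0,0,0,29,0,0,0,32,0,0,0,32]'

```text
time: 49.12
eef_pos: [0.6307, -0.1282, 0.05]
ee_rot: [[-1.0, 0.018, -0.001], [0.018, 1.0, 0.002], [0.001, 0.002, -1.0]]
force: [-4.2, 7.9, 7.7]
grip_width: 0.643
```

servo_tool --deltas '[0,0,0,4,0,0,0,9,0,0,0,14,0,0,0,19,0,0,0,24,0,0,0,28,0,0,0,30,0,0,0,30]'

```text
time: 49.78
eef_pos: [0.6311, -0.1268, 0.05]
ee_rot: [[-0.858, 0.514, -0.0], [0.514, 0.858, 0.004], [0.002, 0.004, -1.0]]
force: [-2.5, 14.3, 8.4]
grip_width: 0.644
```

```bash
python3 - <<'E'
from h import *
S=grab('scene'); D=grab('top'); plan()
c=np.array([.632,-.1293])
for X in(D,S): wheel(X,c)
cv2.imwrite('pics/w2.png',cv2.resize(S['color'][200:265,180:250],None,fx=8,fy=8,interpolation=2))
E
```

```text
now 49.8833 [ 0.6311 -0.1268  0.05  ] phi 59.15 F [-2.6 13.9  8.5] g 0.646
red none
green none
red 16 [222.4 233.1] r 0.029 0.05 ang 9.5 all 10.6
green 29 [223.4 241.8] r 0.056 0.077 ang 0.7 all 0.7
```

View pics/w2.png

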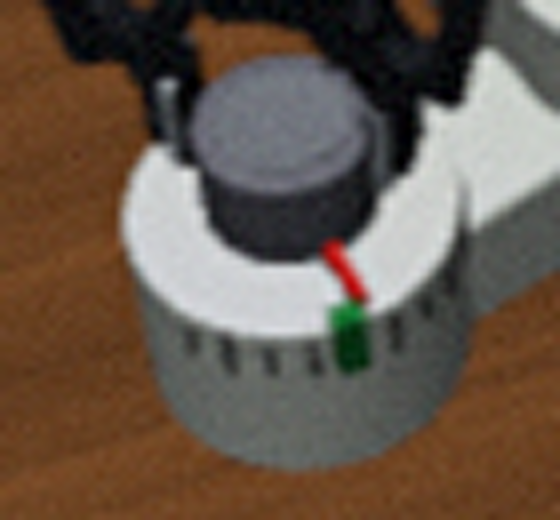

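The pointer (tip at crop (362,300)) is still a few degrees short of the clip (350,310). I'll recompute the angles with refined axis guesses.

```bash
python3 - <<'E'
from h import *
S=grab('scene')
for c in ([.632,-.1293],[.631,-.127],[.63,-.1255],[.634,-.127]):
    c=np.array(c); print(c); wheel(S,c)
    a=[w2px(S,[*(c+.05*np.array([np.cos(t),np.sin(t)])),.079]).round(1) for t in np.radians([0,5,10])]; print(a, w2px(S,[*c,.107]).round(1))
E
```

```text
[ 0.632  -0.1293]
red 15 [222.2 232.9] r 0.029 0.048 ang 9.1 all 10.5
green 32 [223.3 241.8] r 0.055 0.078 ang 0.5 all 0.5
[array([221. , 237.2]), array([222.7, 236.6]), array([224.4, 235.9])] [213.7 214.4]
[ 0.631 -0.127]
red 15 [222.2 232.9] r 0.029 0.049 ang 6.0 all 6.9
green 32 [223.3 241.8] r 0.056 0.079 ang -1.5 all -1.5
[array([221.8, 236.6]), array([223.5, 236. ]), array([225.2, 235.3])] [214.5 213.8]
[ 0.63   -0.1255]
red 15 [222.2 232.9] r 0.03 0.05 ang 4.4 all 4.5
green 32 [223.3 241.8] r 0.057 0.08 ang -2.7 all -2.7
[array([222.3, 236.1]), array([224. , 235.5]), array([225.7, 234.8])] [215.  213.3]
[ 0.634 -0.127]
red 15 [222.2 232.9] r 0.026 0.046 ang 6.6 all 7.4
green 32 [223.3 241.8] r 0.053 0.076 ang -1.5 all -1.5
[array([222.2, 237.6]), array([223.9, 236.9]), array([225.6, 236.2])] [214.9 214.7]
```

servo_tool --deltas '[0.001,0.0015,0,2,0.001,0.0015,0,4,0.001,0.0015,0,6.5,0.001,0.0015,0,6.5,0.001,0.0015,0,6.5]'

```text
time: 50.35
eef_pos: [0.6313, -0.1265, 0.05]
ee_rot: [[-0.795, 0.607, 0.001], [0.607, 0.795, 0.002], [0.001, 0.002, -1.0]]
force: [-1.7, 7.6, 6.4]
grip_width: 0.647
```

servo_tool --deltas '[0,0,0,0,0,0,0,0,0,0,0,0,0,0,0,0,0,0,0,0]' --claw 0

```text
time: 50.77
eef_pos: [0.6309, -0.1282, 0.0494]
ee_rot: [[-0.794, 0.607, -0.0], [0.607, 0.794, -0.0], [0.0, -0.0, -1.0]]
force: [0.3, 0.9, -0.6]
grip_width: 1.001
```

servo_tool --deltas '[0,0,-0.01,0,0,0,-0.04,0,0,0,-0.08,0,0,0,-0.11,0,0,0,-0.11,0]'

```text
time: 51.18
eef_pos: [0.6335, -0.129, 0.1676]
ee_rot: [[-0.795, 0.607, 0.011], [0.607, 0.795, -0.005], [-0.012, 0.003, -1.0]]
force: [-0.3, 0.0, 0.5]
grip_width: 1.003
```

servo_tool --deltas '[0.16,-0.18,0,0,0.16,-0.18,0,0,0.16,-0.18,0,0,0.16,-0.18,0,0,0.16,-0.18,0,0,0.16,-0.18,0,0,0.16,-0.18,0,0,0.16,-0.18,0,0]'

```text
time: 51.85
eef_pos: [0.394, -0.1744, 0.1604]
ee_rot: [[-0.793, 0.609, 0.001], [0.609, 0.793, -0.001], [-0.002, -0.0, -1.0]]
force: [-0.6, -0.8, 0.2]
grip_width: 1.0
```

```bash
python3 - <<'E'
from h import *
S=grab('scene'); D=grab('top'); plan()
wheel(D,np.array([.632,-.1293])); wheel(S,np.array([.633,-.1273]))
cv2.imwrite('pics/w3.png',np.hstack([cv2.resize(S['color'][205:255,190:240],(400,400),interpolation=2),cv2.resize(D['color'][140:190,280:330],(400,400),interpolation=2)]))
for x in handle(D,.13): print(x)
E
```

```text
now 51.95 [ 0.3953 -0.1741  0.16  ] phi 52.61 F [ 0.3  0.7 -0.8] g 0.999
red none
green 5 [304.8 149.6] r 0.056 0.058 ang 0.2 all 0.2
red 14 [220.6 233.6] r 0.028 0.048 ang 1.2 all 1.2
green 30 [223.4 241.7] r 0.054 0.076 ang -1.0 all -1.0
(np.int32(177), array([226.2, 194.5]), array([0.5706, 0.0656]), ((570.6258544921875, 65.4887466430664), (67.05641174316406, 14.548606872558594), 31.382587432861328), np.float64(-148.9))
```

View pics/w3.png

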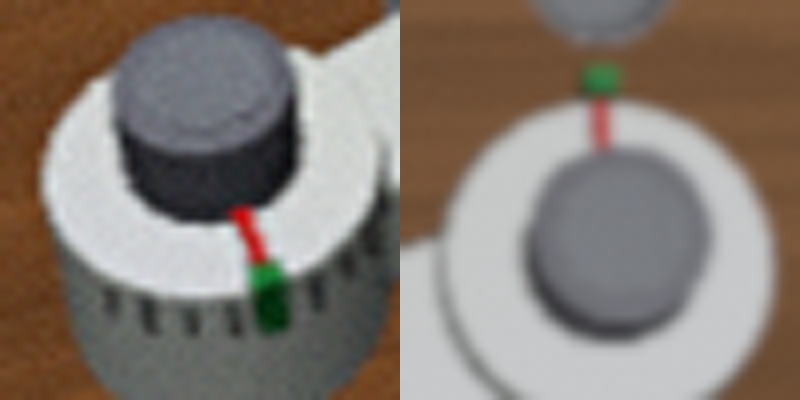

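Both views show the pointer's end on the clip's centre: scene crop tip (262,262) against clip top (266,272), top crop tip (600,105) against clip (602,80). The lid is unmoved and the arm is clear, so I'm handing in.

```bash
python3 -c "
from h import *
order.hand_in(); print(arm.get_state()['time'])"
```

```text
the job is handed in; nothing more can be done
the job is handed in; nothing more can be done
```

The job is done and handed in at about 52 s of the 210 s allowed. All four jars are in the pot, the lid is back on, and the timer wheel is set to the clip.

- **Jars:** Before the lid went back on, both cameras put all four jars in their slots on the pot floor, within a few millimetres. None was toppled, and the highest force reading while setting them down was about 9 N.
- **Lid:** The picture shows it sitting level. The handle is within about 1 mm of where it started, and it did not move while the wheel was being turned.
- **Wheel:** I turned it only after the lid was on. In both views the pointer's end lies on the middle of the clip. Scaled from the top picture, the error is about 0.6 mm (roughly 1°). The scene camera's measured angles differed by 2.2°, which I put down to it also counting the clip's front face. The top camera's colour filter missed the pointer, so I judged that view by eye.

**Checks that disagreed:**
- **Missed first grasp:** The fingertips sit about 30 mm above the reported tool point, so my first grip on the lid closed on air without touching anything. I corrected for this by camera, and every later grip held.
- **Wheel axis:** My estimate was about 2 mm off, which put up to 14 N of sideways force on the wheel during the turn. I eased it before letting go.

I did not re-measure the mugs, caddy, coaster or teaspoon at the end. The arm was never moved close to any of them.

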